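# Load the batch feeder, free its gate if it is caught and hold it open

### The job

Tip all the steel balls from the cup into the feeder's hopper and stand the empty cup upright on the bench again. Then tug the gate up by its bar, before touching the release grip, to feel whether the hidden catch holds it; if it does, let the gate down and slide the release grip all the way out. Lift the gate all the way up so that every ball runs out into the tray, and finish while still holding the gate up by its bar; leave the jar, the wrench and the grey bin where they are.

Things in the scene. Friction and masses are not known exactly. Their poses are not given: they have to be found in the camera images.
- station: batch feeder of blue sheet metal, fixed to the bench. Origin on the bench under the middle of the gate; x is the way the balls run (hopper at negative x, tray at positive x), z up. A grey catch housing stands on its +y side: x = -22 to 22, y = 54 to 156 mm, top at 134 mm; the catch inside cannot be seen
- hopper_mouth (a point): middle of the hopper's opening, at (-63, 0, 125) mm in the feeder's frame, same axes. Hopper inside: x = -116 to -3, y = -45 to 45 mm; floor slopes 25 degrees down to 42 mm height at the gate; upright walls to 125 mm, above them skirts flaring outward to 157 mm height on both sides (to y = -78 and 78 mm) and the back (to x = -149 mm)
- tray_floor (a point): middle of the floor of the open steel tray in front of the gate, 134 mm (x) by 98 mm (y) inside, side walls 45 mm high: (65, 0, 6) mm in the feeder's frame, same axes
- gate_bar (a point): centre of the gate's dark steel handle bar: 72 mm long (feeder y), 14 mm wide (x), 18 mm tall, on a stem above the upright sliding gate; 149 mm above the bench when shut. Its x sides are free for fingers down to 127 mm height, over 50 mm out. Same axes as the feeder
- gate (a joint): height of the gate above shut, m: 0 shut, 0.06 fully up. It slides straight up, weighs 0.28 to 0.49 kg, and falls shut when let go. When caught it rises only about 8 mm and then stops hard; when not caught it rises freely
- release_grip (a point): on the black release grip, an upright block 16 x 16 mm, 42 mm tall, on top of the catch housing: this point is on its axis, 159 mm above the bench (18 mm under its top, 25 mm over the housing), starting at (0, 98, 159) mm in the feeder's frame. Same axes as the feeder
- release (a joint): how far the release grip is slid along the feeder's +y, m: 0 at the start, 0.03 fully out. It needs 2 to 3 N and stays where left. Fully out always frees the gate (keep the gate down while sliding); the grip's position does not tell whether the catch is engaged
- cup_mid (a point): centre (half-way up) of a plain open round aluminium cup, outside diameter 64 mm, height 55 mm, wall 3 mm, floor 4 mm, 90 g without the balls; its z axis is the cup's axis, up when standing. It stands to the left or the right of the feeder
- ball0_center (a point): one of six identical smooth, slick loose steel balls, 20 mm diameter, 33 g, at the start all inside the cup; this point is its centre
- ball1_center (a point): one of six identical smooth, slick loose steel balls, 20 mm diameter, 33 g, at the start all inside the cup; this point is its centre
- ball2_center (a point): one of six identical smooth, slick loose steel balls, 20 mm diameter, 33 g, at the start all inside the cup; this point is its centre
- ball3_center (a point): one of six identical smooth, slick loose steel balls, 20 mm diameter, 33 g, at the start all inside the cup; this point is its centre
- ball4_center (a point): one of six identical smooth, slick loose steel balls, 20 mm diameter, 33 g, at the start all inside the cup; this point is its centre
- ball5_center (a point): one of six identical smooth, slick loose steel balls, 20 mm diameter, 33 g, at the start all inside the cup; this point is its centre
- jar: bystander: closed grey jar with a white lid, 66 mm across, 60 mm tall, origin under its centre; on the other side of the feeder from the cup
- wrench: bystander: steel wrench 170 mm long lying on the bench, origin at its middle
- bin: bystander: open grey plastic bin 110 x 150 x 60 mm, origin under its centre
Not all that is in view belongs to the job. What is shaped like the part that bears cup_mid but blue or turquoise is not meant.

How it is judged:
By the outcome, as a careful person would: the job done as asked, in the order asked, and still so for the second after the job is handed in, while the arm keeps its last pose, push and grip.
It also fails if it takes over 72 s, if anything falls off the work surface, if the arm or the gripper's body presses on something with over 40 N, if the wrist force passes 120 N, or if a joint passes its speed limit or range.

### The arm

A 7-joint arm with a two-finger parallel gripper is mounted at the origin on the work surface. World frame = base frame: x ahead of the robot, y to its left, z up, the work surface at z = 0. Lengths are in m, angles in rad, forces in N, time in s.
With the tool pointing down it reaches from about 0.4 to 0.925 m from the base axis. Payload 5.6 kg.
Tool frame: the origin (TCP) lies at the very end of the fingers, on their centre line; the grasp point (between the pads) lies 19 mm behind it (grip_depth is the distance from the TCP to the grasp point, in m); z points along the fingers, y is the direction in which the jaws open and shut (so a half turn about z gives the same grasp; the last joint's range is limited). The gripper opens to 85 mm and grips with 20 to 120 N. Pads are 22 mm wide; open, the fingers measure 114 mm over their backs; the gripper's body (76 mm by 85 mm) begins 54 mm behind the grasp point. The pads swing forward as they close: fully open they stand 13 mm farther back than shut.
Start: joints at [1.202, 0.468, -0.012, 1.603, 0.006, 1.071, -0.056], TCP at [0.208, -0.616, 0.231] pointing down, gripper open.
Joint ranges: [-2.53, 2.53], [-0.31, 2.02], [-1.57, 1.55], [0.28, 2.44], [-1.29, 4.43], [0.15, 1.84], [-2.92, 2.92]. Speed limits (rad/s): [2.57, 2.57, 3.14, 3.14, 3.14, 3.14, 3.14].

### API

Orientations are given as a unit quaternion [x, y, z, w].
In Python, from bench import state, camera, close_job, masks_of, grip_depth gives the robot as it stands.
- The arm moves only by the tool drive_tool, never from a script. Its argument "increments" is a list that holds one entry, the list of rows, each a list of 6 numbers: the shift along the tool's x, y, z in m, then the turn, a rotation vector about the tool's x, y, z in rad. In form: [[[x, y, z, wx, wy, wz], ...]]. A call has 1 to 5 rows; each row is the pose to reach, as a shift and turn from the pose commanded when the call began, along the tool's axes at that moment; what a row does not reach only later rows make up. A row lasts 1/12 s, in which the tool goes at most 41.7 mm and 7.16 degrees, less where a joint would pass 70% of its speed; a pose out of reach is approached as far as the arm can. A call with a gripper value outside its range is refused whole. "jaw" is the opening in per cent of the stroke, from 0 (shut) to 100 (fully open), set as the call begins (left out, the last holds). The fingers move at their own pace and stop on an object; "newtons" is the grip in N (left out, the last holds). Time passes only in rows, so rows that repeat a pose let the fingers close. It gives the time, the measured TCP pose, the force and the opening at its end, in the units of the state.
- state(): the state, without advancing time (a new reading comes with each control period).
- camera(name): name is "scene" or "top" or "wrist"; returns a dict with "color" (480x640x3 uint8, blue, green, red), "camera_matrix" (3x3 intrinsics, pixels), "rvec" (rotation vector, rad) and "tvec" (3), from world to camera coordinates, as OpenCV has them. Camera axes: x right, y down, z forward; pixel columns grow to the right and rows downward; lengths in m; the calibration is good to about 2 mm. The wrist camera is an equidistant fisheye: a pixel r from the principal point sees the ray r / f radians off the axis. A picture is of the moment at which its call begins. There is no depth.
- close_job(): hands the job in, once; it reports no verdict.
Trained networks look in a picture, given as the dict that the camera call returned (one of the last four; its "shot" number tells which), for a name from the list of things; names that differ only in an ending like _2 or _b are one class to them, and where a whole thing is asked for, a point or a joint stands for the part that bears it (a point fixed in the world has none). Each returns a list of dicts, best first, with "p" (0 to 1); they miss things now and then, are a little off and sometimes report something else, mostly with a low value. They report only what shows in the picture. A call takes as long as a camera call. They do not tell look-alikes from the thing itself.
- masks_of(name, picture): "region" (480x640 bool, what is visible of it) and "bbox" ([centre column, centre row, width, height] in pixels, round what is visible of it).
The state is a dict: "clock": time; "q": joint angles; "joint_vel": joint speeds; "effort": joint torques, N m; "tool_pos": TCP position; "eef_rot": TCP orientation; "wrist_force": force on the tool from outside, world axes, zero at the start; "torque": the same for the moment, N m; "gripper_width": opening from 0.0 (shut) to 1.0 (fully open).
Only numpy, scipy, OpenCV 4.12 (cv2) and the standard library are available. Lean on these libraries where they do the work, as an engineer would, in place of code of your own. Each camera call takes 0.05 s, during which the arm holds its last target.

## Working session

There is one attempt and no reset: what is moved stays moved. The work goes in short steps, Python scripts to look and compute and a tool call to move; the robot and the scene stay as the last step left them, time stands still between calls to the robot, and variables do not carry over. Pictures are saved under pics/ and viewed, and the job is handed in when it is done.

Besides the shell and the picture viewer there is one more tool, called after "Emit:" in YAML: its name, and indented under it one key for each argument. drive_tool: Moves the arm, as the interface text tells. Its arguments: {"type":"object","properties":{"increments":{"type":"array","items":{"type":"array","items":{"type":"array","items":{"type":"number"}}}},"jaw":{"type":"number"},"newtons":{"type":"number"}},"required":["increments"]}

```bash
ls; mkdir -p pics; python3 - <<'E'
from bench import *
import cv2
print(state(), grip_depth)
for n in ("scene","top","wrist"):
    c=camera(n); cv2.imwrite(f"pics/{n}0.png",c["color"]); print(n,c["camera_matrix"].tolist(),c["rvec"],c["tvec"])
E
```

```text
pics
{'clock': 0.0, 'q': array([ 1.20199035,  0.46841426, -0.01160656,  1.60366513,  0.00599655,
        1.07142184, -0.0563176 ]), 'joint_vel': array([ 2.03371783e-03, -9.16015146e-04, -1.51732355e-04,  1.25627626e-05,
        1.38301041e-03, -1.30958749e-03,  7.06200894e-04]), 'effort': array([ 1.38551190e-03, -5.32392561e+01,  2.20053527e-02, -2.51308894e+01,
        1.14130499e-02,  7.44630554e-03,  2.45263931e-05]), 'tool_pos': array([ 0.20779492, -0.61526825,  0.23029711]), 'eef_rot': array([ 9.86766652e-01,  1.62144062e-01, -2.12958386e-04, -9.12483968e-04]), 'wrist_force': array([ 0.17877049, -0.27715445, -0.84543415]), 'torque': array([ 0.00490341, -0.02884304,  0.0092672 ]), 'gripper_width': 1.0006381812663485} 0.0187
scene [[475.7793593004068, 0.0, 324.98254904738724], [0.0, 475.7793593004068, 241.8862761294217], [0.0, 0.0, 1.0]] [ 2.19246471  0.90970662 -0.37787727] [-0.35198906 -0.15138601  1.5130494 ]
top [[514.575891858601, 0.0, 323.6532252662269], [0.0, 514.575891858601, 244.76079623458944], [0.0, 0.0, 1.0]] [ 2.14104754 -2.15924521  0.14943442] [0.02249963 0.52832381 1.09440265]
wrist [[371.64829954431775, 0.0, 321.90344554380954], [0.0, 371.64829954431775, 243.9497975906691], [0.0, 0.0, 1.0]] [-2.35903598  1.69108963  0.24571791] [-0.64923209 -0.0380318   0.37963096]
```

View pics/scene0.png

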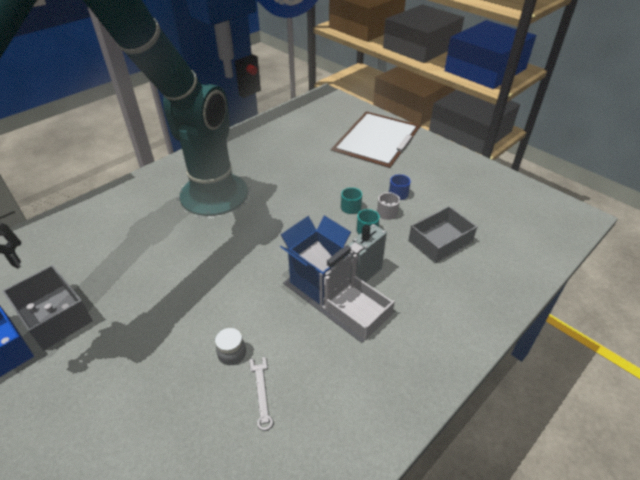

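View pics/top0.png

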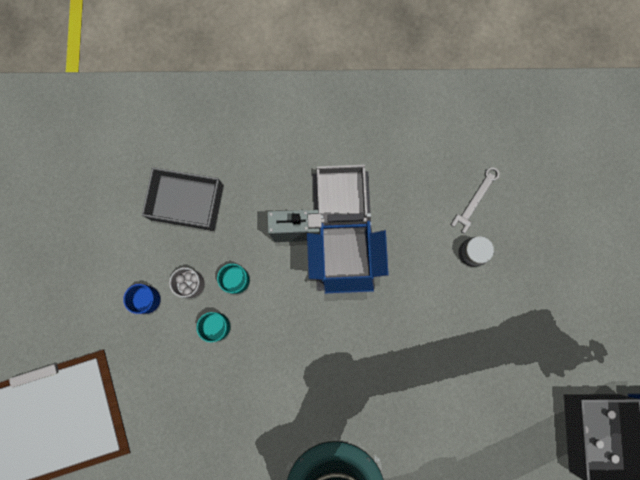

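View pics/wrist0.png

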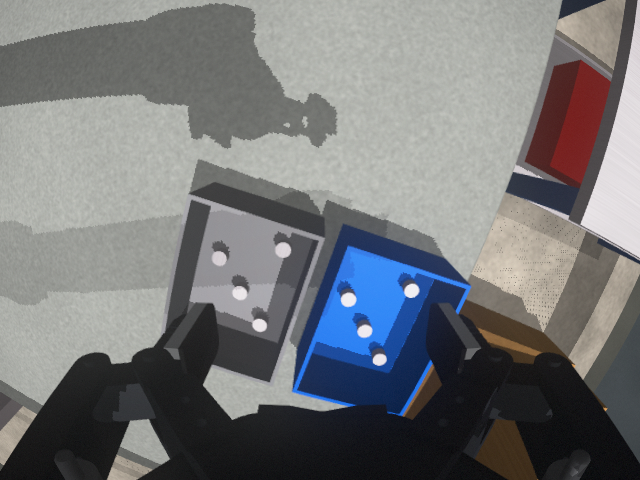

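```bash
cat > h.py <<'E'
import numpy as np, cv2
from bench import *
from scipy.spatial.transform import Rotation as R
def cam(c):
    return c["camera_matrix"], cv2.Rodrigues(np.array(c["rvec"],float))[0], np.array(c["tvec"],float).ravel()
def onplane(c,u,v,z):
    K,r,t=cam(c); d=r.T@np.linalg.inv(K)@np.array([u,v,1.]); o=-r.T@t
    return o+d*(z-o[2])/d[2]
def proj(c,P):
    return cv2.projectPoints(np.atleast_2d(np.array(P,float)),np.array(c["rvec"],float),np.array(c["tvec"],float),c["camera_matrix"],None)[0][:,0]
def crop(c,box,k,fn):
    x0,y0,x1,y1=box; cv2.imwrite(fn,cv2.resize(c["color"][y0:y1,x0:x1],None,fx=k,fy=k,interpolation=cv2.INTER_CUBIC))
E
python3 - <<'E'
from h import *
import pickle
T=camera("top")
for n in ["cup_mid","station","gate_bar","gate","release_grip","jar","wrench","bin","ball0_center"]:
    for m in masks_of(n,T)[:6]: print(n,round(m["p"],2),np.round(m["bbox"],1), m["region"].sum(), np.round(onplane(T,m["bbox"][0],m["bbox"][1],0.05),3))
S=camera("scene")
for n in ["cup_mid","station","gate_bar","release_grip"]:
    for m in masks_of(n,S)[:5]: print("S",n,round(m["p"],2),np.round(m["bbox"],1))
pickle.dump((T,S),open("ts.pkl","wb"))
crop(T,(110,150,410,350),2.6,"pics/topc.png")
crop(S,(260,160,500,340),3.3,"pics/scec.png")
E
```

```text
cup_mid 0.95 [235.2 276.2  32.7  32.8] 801 [0.46  0.209 0.05 ]
cup_mid 0.87 [212.4 326.4  36.5  27.2] 878 [0.354 0.256 0.05 ]
cup_mid 0.69 [182.8 198.4  83.1  59. ] 3974 [0.632 0.327 0.05 ]
cup_mid 0.65 [188.1 283.1  36.   31.5] 564 [0.446 0.31  0.05 ]
cup_mid 0.63 [139.7 299.2  35.3  27.2] 950 [0.412 0.413 0.05 ]
station 0.8 [327.9 228.2 121.9 127.6] 9466 [0.563 0.008 0.05 ]
gate_bar 0.77 [337.3 220.3  55.8  15.7] 710 [ 0.58  -0.012  0.05 ]
gate 0.89 [336.4 220.3  60.1  16.4] 564 [ 0.58 -0.01  0.05]
release_grip 0.65 [297.1 217.9   6.5  14.5] 97 [0.586 0.076 0.05 ]
jar 0.92 [476.4 253.2  35.9  27.7] 822 [ 0.505 -0.313  0.05 ]
jar 0.5 [183.6 197.1  82.9  61. ] 3962 [0.635 0.325 0.05 ]
wrench 0.72 [476.9 200.8  48.2  69. ] 613 [ 0.621 -0.32   0.05 ]
bin 0.8 [182.7 198.9  84.5  59.7] 3979 [0.631 0.327 0.05 ]
bin 0.44 [327.  229.  123.8 133.3] 9595 [0.561 0.01  0.05 ]
ball0_center 0.6 [327.1 229.3 119.9 125.1] 9457 [0.561 0.01  0.05 ]
S cup_mid 0.92 [351.1 200.3  18.2  26.7]
S cup_mid 0.88 [398.5 187.3  23.   23.8]
S cup_mid 0.76 [367.6 222.5  24.5  22.6]
S station 0.79 [337.4 277.4 113.5 124.9]
S gate_bar 0.7 [344.9 266.5  37.3  50.6]
```

View pics/topc.png

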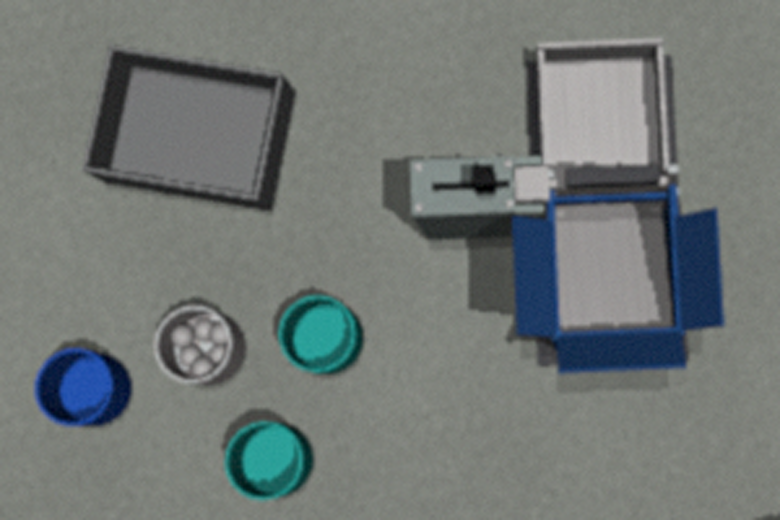

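View pics/scec.png

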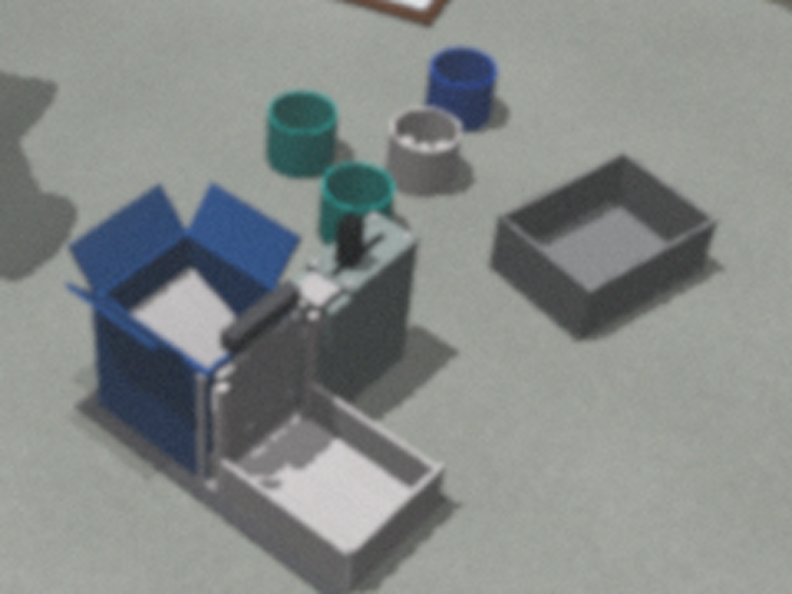

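```bash
cat > fit.py <<'E'
from h import *
import pickle
from scipy.optimize import least_squares
T,S=pickle.load(open("ts.pkl","rb"))
tp=[((22,156,134),(411,157)),((-22,156,134),(411,215)),((132,49,47),(544,50)),((132,-49,47),(657,48)),((-116,45,125),(556,330)),((-116,-45,125),(678,330)),((0,98,177),(484,178)),((0,0,158),(609,175))]
sp=[((22,156,134),(417,240)),((-22,156,134),(372,213)),((0,98,177),(350,217)),((0,0,158),(262,314))]
P=np.array([a for a,b in tp])/1000.; U=np.array([b for a,b in tp])/2.6+[110,150]
P2=np.array([a for a,b in sp])/1000.; U2=np.array([b for a,b in sp])/3.3+[260,160]
def W(p,X): 
    c,s=np.cos(p[2]),np.sin(p[2]); return np.c_[c*X[:,0]-s*X[:,1]+p[0],s*X[:,0]+c*X[:,1]+p[1],X[:,2]]
f=lambda p:np.r_[(proj(T,W(p,P))-U).ravel(),(proj(S,W(p,P2))-U2).ravel()]
r=least_squares(f,[0.58,0,0],loss="soft_l1"); print(r.x,np.round(f(r.x).reshape(-1,2),1).tolist())
# cup: rim circle centre z=.055
p=r.x
def Wm(x,y,z): return W(p,np.array([[x,y,z]])/1000.)[0]
print("mouth",Wm(-63,0,125),"bar",Wm(0,0,149),"grip",Wm(0,98,159))
im=T["color"].copy()
im=cv2.resize(im[150:350,110:410],None,fx=2.6,fy=2.6)
im2=cv2.resize(S["color"][160:340,260:500],None,fx=3.3,fy=3.3)
def pl(pts,cl=True):
    pts=np.array([Wm(*q) for q in pts])
    cv2.polylines(im,[np.int32((proj(T,pts)-[110,150])*2.6)],cl,(0,0,255),1)
    cv2.polylines(im2,[np.int32((proj(S,pts)-[260,160])*3.3)],cl,(0,0,255),1)
def box(x0,x1,y0,y1,z): pl([(x0,y0,z),(x1,y0,z),(x1,y1,z),(x0,y1,z)])
box(-22,22,54,156,134);box(-116,-3,-45,45,125);box(-2,132,-49,49,45);box(-7,7,-36,36,158);box(-7,7,-36,36,140);box(-8,8,90,106,177)
box(-22,22,54,156,0)
cu=onplane(T,110+196/2.6,150+344/2.6,0.055)
print("cup top guess",cu)
def circ(cx,cy,rad,z):
    a=np.linspace(0,2*np.pi,40); pts=np.c_[cx+rad*np.cos(a),cy+rad*np.sin(a),0*a+z]
    cv2.polylines(im,[np.int32((proj(T,pts)-[110,150])*2.6)],True,(0,255,255),1)
    cv2.polylines(im2,[np.int32((proj(S,pts)-[260,160])*3.3)],True,(0,255,255),1)
for z in (0,.055): circ(cu[0],cu[1],.032,z)
for u,v in ((322,332),(270,458),(85,386)):
    q=onplane(T,110+u/2.6,150+v/2.6,0.055);print(q);circ(q[0],q[1],.032,.055)
cv2.imwrite("pics/ft.png",im);cv2.imwrite("pics/fs.png",im2)
E
python3 fit.py
```

```text
[ 0.56589695 -0.02553105  0.02526524] [[-0.4, 1.1], [-0.0, 0.2], [-0.2, -0.0], [0.4, -0.7], [0.9, 1.1], [-1.2, -0.4], [-0.7, -1.3], [1.3, 0.0], [0.3, 0.1], [0.3, 0.1], [0.1, 1.5], [-0.9, -1.3]]
mouth [ 0.50291706 -0.02712259  0.125     ] bar [ 0.56589695 -0.02553105  0.149     ] grip [0.56342122 0.07243768 0.159     ]
cup top guess [0.44731816 0.3145988  0.055     ]
[0.45632541 0.21105849 0.055     ]
[0.35409493 0.25176178 0.055     ]
[0.41367893 0.40457294 0.055     ]
```

View pics/ft.png

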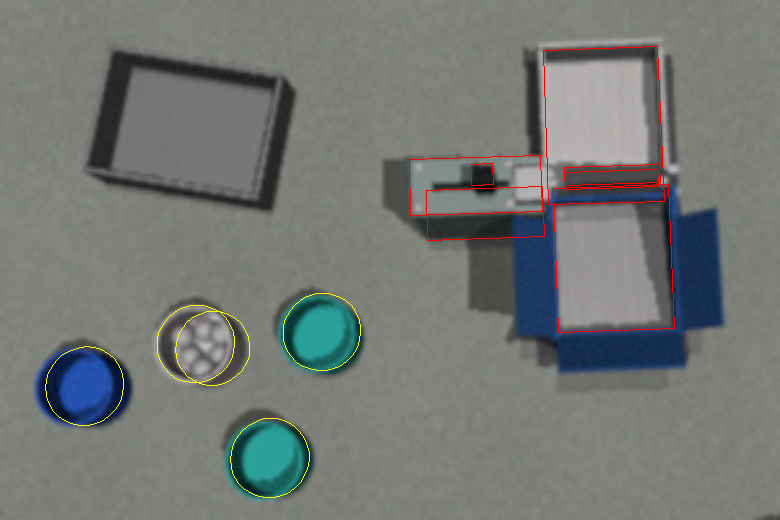

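View pics/fs.png

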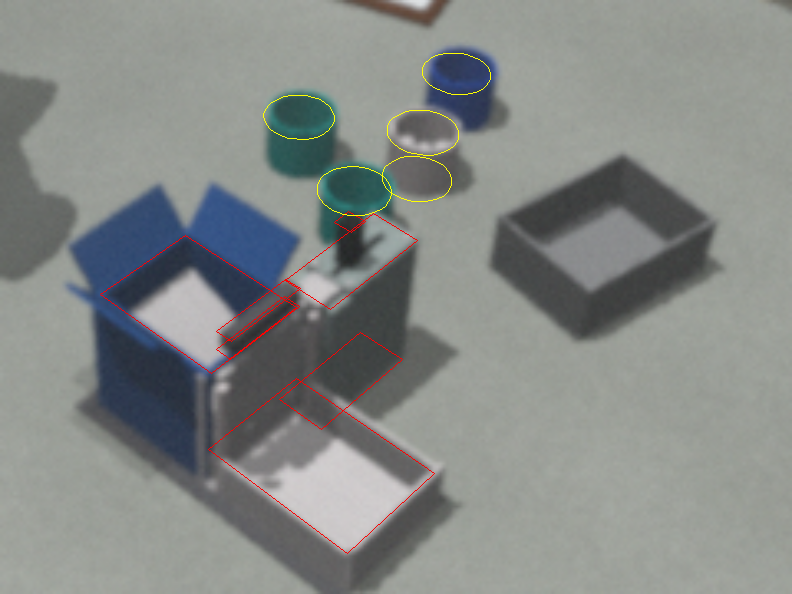

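```bash
cat > plan.py <<'E'
from h import *
import json,os
def ori(jaw_deg,lean_deg=0,turn=0):
    """tool down w/ tool y at azimuth jaw_deg; then rotated about tool y by lean"""
    a=np.radians(jaw_deg); y=np.array([np.cos(a),np.sin(a),0]); z=np.array([0,0,-1.]); x=np.cross(y,z)
    return R.from_matrix(np.c_[x,y,z])*R.from_rotvec([0,np.radians(lean_deg),0])
def load():
    if os.path.exists("cmd.json"):
        d=json.load(open("cmd.json")); return np.array(d["p"]),R.from_quat(d["q"])
    s=state(); return s["tool_pos"],R.from_quat(s["eef_rot"])
def save(p,r): json.dump({"p":list(p),"q":list(r.as_quat())},open("cmd.json","w"))
def log():
    s=state(); open("log.jsonl","a").write(json.dumps({k:np.array(s[k]).tolist() for k in("q","tool_pos","eef_rot")})+"\n"); return s
def plan(wps,step=.040,ang=6.9,commit=True,extra=0,pd=3,noprint=False,grasp=False):
    """wps: list of (pos,Rot). prints calls"""
    p,r=load(); poses=[]; cp,cr=p,r
    off=np.array([0,0,-grip_depth]) if grasp else np.zeros(3)
    for (tp,tr) in wps:
        c0=cp+cr.apply(off); c1=np.array(tp,float)+(0 if not grasp else 0)
        if not grasp: c1=np.array(tp,float)
        d=np.linalg.norm(c1-c0); rv=(cr.inv()*tr).as_rotvec(); a=np.degrees(np.linalg.norm(rv))
        n=max(1,int(np.ceil(max(d/step,a/ang))))
        for i in range(1,n+1):
            rr=cr*R.from_rotvec(rv*i/n); g=c0+(c1-c0)*i/n
            poses.append((g-rr.apply(off),rr))
        cr=tr; cp=c1-tr.apply(off)
    poses+= [poses[-1]]*extra
    for k in range(0,len(poses),5):
        ch=poses[k:k+5]; rows=[]
        for q,rr in ch:
            rows.append([round(v,pd) for v in r.inv().apply(q-p)]+[round(v,3) for v in (r.inv()*rr).as_rotvec()])
        if not noprint: print(json.dumps([rows]))
        p=p+r.apply(rows[-1][:3]); r=r*R.from_rotvec(rows[-1][3:])
    if commit: save(p,r)
    print("end",np.round(p,4),r.as_quat().round(4))
E
python3 - <<'E'
from plan import *
log()
plan([([.40,-.50,.30],ori(-65)),([.50,-.25,.33],ori(-55)),([.46,-.03,.36],ori(-45))],extra=2)
E
```

```text
[[[0.036, -0.008, -0.011, 0.0, 0.0, -0.018], [0.073, -0.016, -0.023, 0.0, 0.0, -0.037], [0.109, -0.024, -0.034, 0.0, 0.0, -0.055], [0.146, -0.032, -0.046, 0.0, 0.0, -0.074], [0.182, -0.04, -0.057, 0.0, 0.0, -0.092]]]
[[[0.038, -0.005, -0.012, 0.0, 0.0, -0.019], [0.065, -0.032, -0.016, 0.0, 0.0, -0.044], [0.093, -0.059, -0.02, 0.0, 0.0, -0.068], [0.12, -0.085, -0.025, 0.0, 0.0, -0.093], [0.148, -0.112, -0.029, 0.0, 0.0, -0.118]]]
[[[0.03, -0.024, -0.004, 0.0, 0.0, -0.025], [0.061, -0.047, -0.008, 0.0, 0.0, -0.05], [0.091, -0.071, -0.013, 0.0, 0.0, -0.075], [0.104, -0.105, -0.018, 0.0, 0.0, -0.104], [0.117, -0.14, -0.023, 0.0, 0.0, -0.133]]]
[[[0.018, -0.033, -0.005, 0.0, 0.0, -0.029], [0.035, -0.066, -0.01, 0.0, 0.0, -0.059], [0.053, -0.099, -0.015, 0.0, 0.0, -0.088], [0.07, -0.132, -0.02, 0.0, 0.0, -0.117], [0.07, -0.132, -0.02, 0.0, 0.0, -0.117]]]
[[[0.0, 0.0, 0.0, 0.0, 0.0, 0.0]]]
end [ 0.4597 -0.0302  0.3603] [ 0.9238  0.3828 -0.      0.    ]
```

Emit:
drive_tool:
  increments:
    - [[0.036,-0.008,-0.011,0,0,-0.018],[0.073,-0.016,-0.023,0,0,-0.037],[0.109,-0.024,-0.034,0,0,-0.055],[0.146,-0.032,-0.046,0,0,-0.074],[0.182,-0.04,-0.057,0,0,-0.092]]
  jaw: 100
  newtons: 30

```text
clock: 1.32
tool_pos: [0.3691, -0.5186, 0.2892]
eef_rot: [0.978, 0.208, 0.0, 0.0]
wrist_force: [-0.2, -0.7, 0.6]
gripper_width: 0.999
```

```bash
python3 -c "
from plan import *
print(log()['q'])"
```

```text
[ 0.9634848   0.39919122 -0.08600179  1.57130598  0.03616578  1.17199773
 -0.2820585 ]
```

Emit:
drive_tool:
  increments:
    - [[0.038,-0.005,-0.012,0,0,-0.019],[0.065,-0.032,-0.016,0,0,-0.044],[0.093,-0.059,-0.02,0,0,-0.068],[0.12,-0.085,-0.025,0,0,-0.093],[0.148,-0.112,-0.029,0,0,-0.118]]

```text
clock: 1.73
tool_pos: [0.458, -0.3557, 0.3177]
eef_rot: [0.964, 0.265, 0.0, 0.0]
wrist_force: [1.2, 0.1, -0.5]
gripper_width: 0.998
```

```bash
python3 -c "
from plan import *
print(log()['q'])"
```

```text
[ 0.7533941   0.28448525 -0.18677287  1.67003718  0.05649471  1.19180273
 -0.48097166]
```

Emit:
drive_tool:
  increments:
    - [[0.03,-0.024,-0.004,0,0,-0.025],[0.061,-0.047,-0.008,0,0,-0.05],[0.091,-0.071,-0.013,0,0,-0.075],[0.104,-0.105,-0.018,0,0,-0.104],[0.117,-0.14,-0.023,0,0,-0.133]]

```text
clock: 2.15
tool_pos: [0.487, -0.175, 0.3403]
eef_rot: [0.944, 0.329, 0.0, -0.0]
wrist_force: [0.7, -0.9, 0.4]
gripper_width: 0.997
```

```bash
python3 -c "
from plan import *
print(log()['q'])"
```

```text
[ 0.55969326  0.16542507 -0.31489905  1.77245266  0.05418188  1.21218563
 -0.66963512]
```

Emit:
drive_tool:
  increments:
    - [[0.018,-0.033,-0.005,0,0,-0.029],[0.035,-0.066,-0.01,0,0,-0.059],[0.053,-0.099,-0.015,0,0,-0.088],[0.07,-0.132,-0.02,0,0,-0.117],[0.07,-0.132,-0.02,0,0,-0.117]]

```text
clock: 2.57
tool_pos: [0.459, -0.0224, 0.3621]
eef_rot: [0.921, 0.388, 0.002, -0.0]
wrist_force: [-0.8, 1.1, 0.6]
gripper_width: 1.001
```

Emit:
drive_tool:
  increments:
    - [[0,0,0,0,0,0]]

```text
clock: 2.65
tool_pos: [0.4596, -0.0283, 0.3611]
eef_rot: [0.923, 0.385, 0.001, 0.001]
wrist_force: [-0.3, -0.8, 0.7]
gripper_width: 1.0
```

```bash
python3 -c "
from plan import *
print(log()['q']); c=camera('wrist'); cv2.imwrite('pics/w1.png',c['color'])
import pickle; pickle.dump(c,open('w1.pkl','wb'))"
```

```text
[ 0.4201532   0.04935384 -0.4434358   1.85290434  0.02341348  1.2423496
 -0.8109979 ]
```

View pics/w1.png

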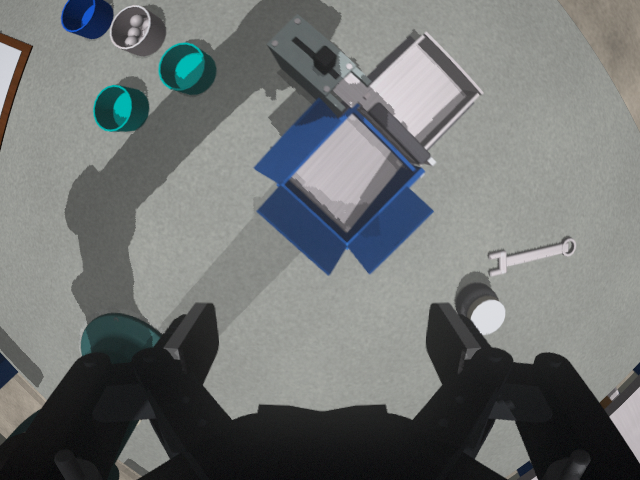

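```bash
cat >> h.py <<'E'
def fproj(c,P):
    return cv2.fisheye.projectPoints(np.atleast_2d(np.array(P,float)).reshape(-1,1,3),np.array(c["rvec"],float).reshape(3,1),np.array(c["tvec"],float).reshape(3,1),c["camera_matrix"],np.zeros(4))[0][:,0]
def fplane(c,u,v,z):
    K,r,t=cam(c); q=cv2.fisheye.undistortPoints(np.array([[[u,v]]],float),c["camera_matrix"],np.zeros(4))[0,0]
    d=r.T@np.array([q[0],q[1],1.]); o=-r.T@t; return o+d*(z-o[2])/d[2]
E
cat > ov.py <<'E'
from h import *
import pickle,sys
def overlay(c,p,fn,box,k,fish=True):
    x0,y0,x1,y1=box
    im=cv2.resize(c["color"][y0:y1,x0:x1],None,fx=k,fy=k,interpolation=cv2.INTER_CUBIC)
    pj=fproj if fish else proj
    def Wm(X):
        X=np.array(X,float)/1000; cc,s=np.cos(p[2]),np.sin(p[2]); return np.c_[cc*X[:,0]-s*X[:,1]+p[0],s*X[:,0]+cc*X[:,1]+p[1],X[:,2]]
    for (a,b,cc,d,z) in [(-22,22,54,156,134),(-116,-3,-45,45,125),(-2,132,-49,49,45),(-7,7,-36,36,158),(-8,8,90,106,177),(-8,8,90,106,134)]:
        pts=Wm([(a,cc,z),(b,cc,z),(b,d,z),(a,d,z)])
        cv2.polylines(im,[np.int32((pj(c,pts)-[x0,y0]+.5)*k)],True,(0,0,255),1)
    cv2.imwrite(fn,im)
E
python3 - <<'E'
from ov import *
c=pickle.load(open("w1.pkl","rb"))
overlay(c,[.5659,-.0255,.0253],"pics/w1o.png",(240,0,500,200),3)
for u,v,n in ((133,27,"cup"),(188,66,"t1"),(121,106,"t2"),(85,13,"b")): print(n,fplane(c,u,v,.055))
crop(c,(50,0,250,140),4,"pics/w1c.png")
E
```

```text
cup [0.44958821 0.3124348  0.055     ]
t1 [0.46087902 0.20813849 0.055     ]
t2 [0.36273347 0.24738842 0.055     ]
b [0.41844683 0.39955008 0.055     ]
```

View pics/w1o.png

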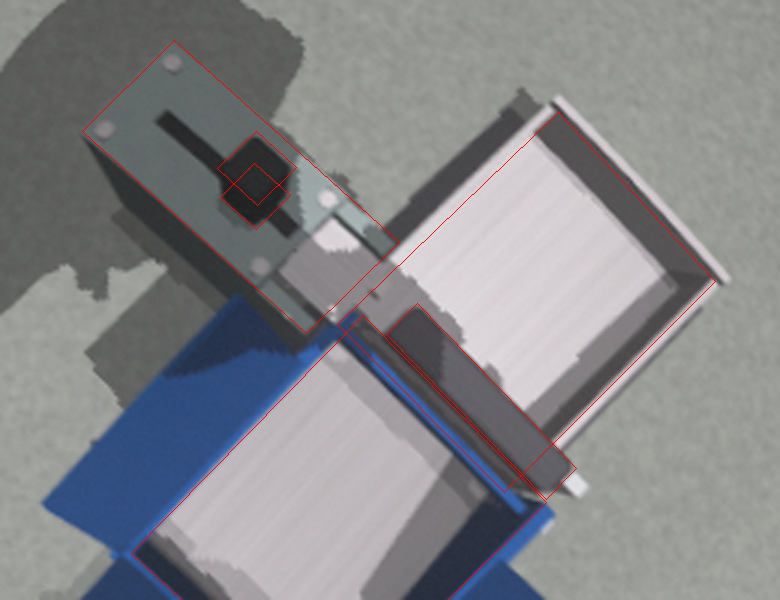

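View pics/w1c.png

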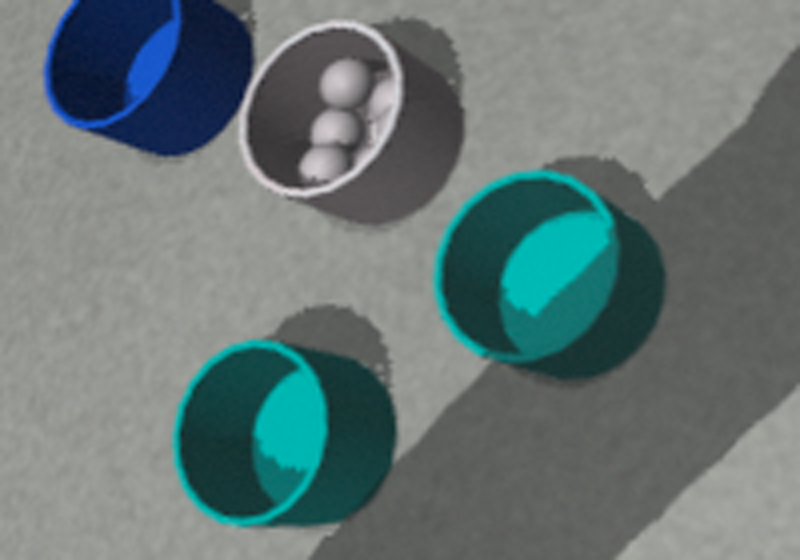

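```bash
python3 - <<'E'
from plan import *
import pickle
c=pickle.load(open("w1.pkl","rb")); K,r,t=cam(c); o=-r.T@t; s=state(); q=R.from_quat(s["eef_rot"])
print("cam in tool",q.inv().apply(o-s["tool_pos"]),"cam axis in tool",q.inv().apply(r.T@[0,0,1]))
plan([([.45,.17,.31],ori(-38)),([.449,.313,.20],ori(-38))],extra=2)
E
```

```text
cam in tool [ 0.07130644 -0.00150414 -0.14306707] cam axis in tool [-2.78748979e-01  3.58693266e-04  9.60363930e-01]
[[[0.022, -0.025, 0.008, 0.0, 0.0, -0.02], [0.045, -0.049, 0.017, 0.0, 0.0, -0.041], [0.067, -0.074, 0.025, 0.0, 0.0, -0.061], [0.09, -0.099, 0.034, 0.0, 0.0, -0.081], [0.112, -0.124, 0.042, 0.0, 0.0, -0.102]]]
[[[0.025, -0.022, 0.008, 0.0, 0.0, -0.02], [0.047, -0.04, 0.03, 0.0, 0.0, -0.02], [0.069, -0.058, 0.052, 0.0, 0.0, -0.02], [0.091, -0.077, 0.074, 0.0, 0.0, -0.02], [0.113, -0.095, 0.096, 0.0, 0.0, -0.02]]]
[[[0.023, -0.018, 0.022, 0.0, 0.0, 0.0], [0.023, -0.018, 0.022, 0.0, 0.0, 0.0], [0.023, -0.018, 0.022, 0.0, 0.0, 0.0]]]
end [0.4488 0.3135 0.2003] [ 0.8988  0.4384 -0.      0.    ]
```

Emit:
drive_tool:
  increments:
    - [[0.022,-0.025,0.008,0,0,-0.02],[0.045,-0.049,0.017,0,0,-0.041],[0.067,-0.074,0.025,0,0,-0.061],[0.09,-0.099,0.034,0,0,-0.081],[0.112,-0.124,0.042,0,0,-0.102]]

```text
clock: 3.12
tool_pos: [0.4517, 0.1362, 0.3175]
eef_rot: [0.904, 0.428, -0.0, 0.0]
wrist_force: [0.5, 0.9, 0.4]
gripper_width: 1.0
```

```bash
python3 -c "
from plan import *
print(log()['q'])"
```

```text
[ 0.20264227  0.12603668 -0.60927701  1.88575682  0.07896383  1.1538704
 -1.12113835]
```

Emit:
drive_tool:
  increments:
    - [[0.025,-0.022,0.008,0,0,-0.02],[0.047,-0.04,0.03,0,0,-0.02],[0.069,-0.058,0.052,0,0,-0.02],[0.091,-0.077,0.074,0,0,-0.02],[0.113,-0.095,0.096,0,0,-0.02]]

```text
clock: 3.53
tool_pos: [0.45, 0.2838, 0.2205]
eef_rot: [0.9, 0.437, -0.0, 0.0]
wrist_force: [0.6, -0.3, 0.1]
gripper_width: 0.997
```

Emit:
drive_tool:
  increments:
    - [[0.023,-0.018,0.022,0,0,0],[0.023,-0.018,0.022,0,0,0],[0.023,-0.018,0.022,0,0,0]]

```text
clock: 3.78
tool_pos: [0.4485, 0.3131, 0.198]
eef_rot: [0.899, 0.439, -0.002, -0.0]
wrist_force: [-0.1, -0.4, 0.5]
gripper_width: 1.003
```

```bash
python3 -c "
from plan import *
import pickle
s=log();print(s['q'],s['tool_pos'],s['eef_rot']); c=camera('wrist'); cv2.imwrite('pics/w2.png',c['color'])
pickle.dump(c,open('w2.pkl','wb'))
a=np.linspace(0,2*np.pi,60); im=c['color'].copy()
for z in (0,.055): cv2.polylines(im,[np.int32(fproj(c,np.c_[.449+.032*np.cos(a),.313+.032*np.sin(a),0*a+z]))],True,(0,0,255),1)
cv2.imwrite('pics/w2.png',im)"
```

```text
[-0.15548325  0.42241922 -0.64468217  1.8527804   0.30132437  0.96983243
 -1.59403112] [0.44848809 0.3131222  0.19801397] [ 8.98620695e-01  4.38720796e-01 -2.20948089e-03 -1.64545812e-04]
```

View pics/w2.png

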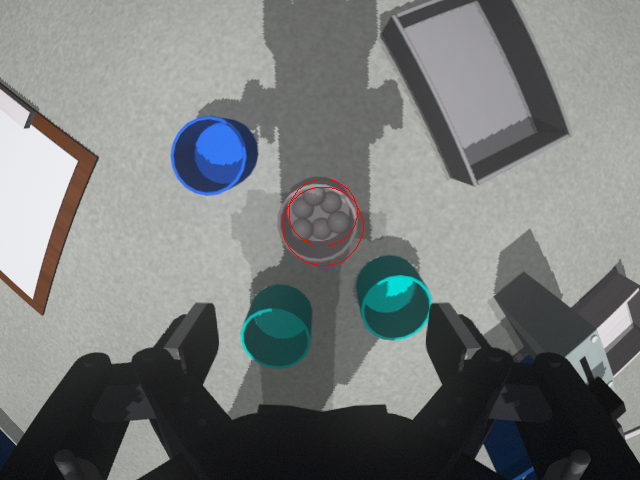

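```bash
python3 - <<'E'
from h import *
import pickle
c=pickle.load(open("w2.pkl","rb"))
k=8;x0,y0=260,160
im=cv2.resize(c['color'][160:280,260:380],None,fx=5,fy=5,interpolation=cv2.INTER_CUBIC)
a=np.linspace(0,2*np.pi,60)
for x,y,col in ((.449,.313,(0,0,255)),):
  cv2.polylines(im,[np.int32((fproj(c,np.c_[x+.032*np.cos(a),y+.032*np.sin(a),0*a+.055])-[260,160]+.5)*5)],True,col,1)
cv2.imwrite('pics/w2c.png',im)
E
cat > fk.py <<'E'
import numpy as np, json
from scipy.optimize import least_squares
from scipy.spatial.transform import Rotation as R
D=[json.loads(l) for l in open("log.jsonl")]
Q=np.array([d["q"] for d in D]);P=np.array([d["tool_pos"] for d in D]);E=R.from_quat([d["eef_rot"] for d in D])
Rz=lambda a:R.from_rotvec([0,0,a]);Ry=lambda a:R.from_rotvec([0,a,0])
def fk(q,s,L):
    # L: offsets per link
    ax=[2,1,2,1,2,1,2]; r=R.identity(); p=np.zeros(3); pts=[]
    for i in range(7):
        p=p+r.apply(L[i]); pts.append(p)
        v=np.zeros(3); v[ax[i]]=s[i]*q[i]; r=r*R.from_rotvec(v)
    p=p+r.apply(L[7]); return p,r,pts
if __name__=="__main__":
    import itertools
    best=[]
    for s in itertools.product([1,-1],repeat=7):
        # orientation consistency: E = fkR * const
        C=[(fk(q,s,np.zeros((8,3)))[1].inv()*e) for q,e in zip(Q,E)]
        M=R.concatenate(C); m=M.mean(); err=np.degrees((m.inv()*M).magnitude()).max(); best.append((err,s,m.as_matrix().round(2).tolist()))
    best.sort(key=lambda b:b[0])
    for b in best[:4]: print(b)
E
python3 fk.py
```

```text
(np.float64(4.494518343966506e-14), (-1, 1, -1, 1, -1, 1, -1), [[0.0, -1.0, -0.0], [1.0, 0.0, 0.0], [-0.0, -0.0, 1.0]])
(np.float64(0.46991973352524563), (-1, -1, -1, -1, -1, -1, -1), [[-0.0, -1.0, -0.0], [1.0, 0.0, -0.0], [0.0, -0.0, 1.0]])
(np.float64(18.191906267307186), (1, 1, -1, 1, -1, 1, 1), [[-0.55, 0.84, 0.0], [-0.84, -0.55, 0.0], [0.0, -0.0, 1.0]])
(np.float64(18.197534148381116), (1, -1, -1, -1, -1, -1, 1), [[-0.55, 0.84, -0.0], [-0.84, -0.55, 0.0], [0.0, 0.0, 1.0]])
```

View pics/w2c.png

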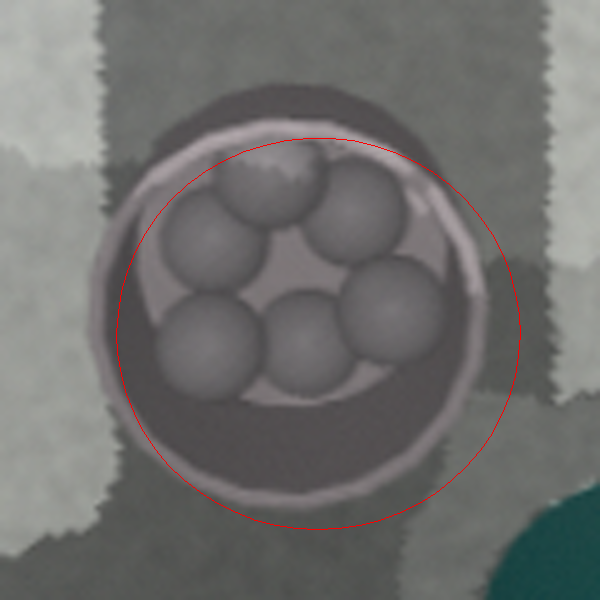

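```bash
cat > fk2.py <<'E'
from fk import *
S=(-1,1,-1,1,-1,1,-1)
C=R.from_matrix([[0,-1,0],[1,0,0],[0,0,1.]])
def unpack(v):
    L=np.zeros((8,3)); L[1]=[v[0],v[1],v[2]];L[2]=[v[3],v[4],v[5]]; L[3]=[v[6],0,v[7]]; L[4]=[v[8],0,0];L[5]=[0,v[9],v[10]];L[6]=[v[11],0,0];L[7]=[0,0,v[12]]
    return L
x0=np.array([0,0,.35,0,0,.2,0,.2,0,0,.4,.08,.3])
def res(v): return np.r_[np.concatenate([fk(q,S,unpack(v))[0]-p for q,p in zip(Q,P)])*1000, .01*(v-x0)*1000]
sol=least_squares(res,x0)
L=unpack(sol.x)
if __name__=="__main__":
    print(np.round(sol.x,4), np.round(res(sol.x)[:3*len(Q)],2))
E
python3 fk2.py; python3 - <<'E'
from h import *
import pickle
c=pickle.load(open("w2.pkl","rb")); print(fplane(c,317.4,222.6,.055))
E
```

```text
[-1.100e-03 -1.530e-02  3.212e-01  1.700e-03 -1.530e-02  2.587e-01
 -1.700e-03  2.587e-01 -4.100e-03 -2.700e-03  4.736e-01  3.000e-04
  3.288e-01] [ 0.08 -0.04 -0.21 -0.08  0.11  0.09 -0.03 -0.03  0.09  0.05 -0.05  0.04
  0.07 -0.02 -0.03 -0.09  0.   -0.07  0.02  0.02  0.1 ]
[0.44772479 0.31880846 0.055     ]
```

```bash
cat > ik.py <<'E'
from fk2 import *
from plan import ori, grip_depth
lo=np.array([-2.53,-.31,-1.57,.28,-1.29,.15,-2.92]);hi=np.array([2.53,2.02,1.55,2.44,4.43,1.84,2.92])
def tcp(q): p,r,pts=fk(q,S,L); return p,r*C
def ikg(g,o,seeds,n=20):
    """best solutions for grasp point g and tool rot o"""
    tp=np.array(g)+o.apply([0,0,grip_depth]); best=None
    rng=np.random.default_rng(0)
    for k in range(n):
        q0=seeds if k==0 else np.clip(seeds+rng.normal(0,.5,7),lo+.02,hi-.02)
        f=lambda q:np.r_[(tcp(q)[0]-tp)*100,(o.inv()*tcp(q)[1]).as_rotvec()*30,.02*(q-seeds)]
        s=least_squares(f,np.clip(q0,lo+.02,hi-.02),bounds=(lo+.01,hi-.01))
        if best is None or s.cost<best.cost: best=s
    q=best.x; return q,np.linalg.norm(tcp(q)[0]-tp)*1000,np.degrees((o.inv()*tcp(q)[1]).magnitude())
E
python3 - <<'E'
from ik import *
q0=Q[-1]
for b in (0,15,25):
    print("grasp",b,[np.round(v,2) for v in ikg([.4478,.317,.04],ori(-38,-b),q0,6)])
qm=Q[4]
for jaw in (-120,-92,-60,-30):
  for t in (70,90,100):
    for z in (.21,.25):
        q,e,a=ikg([.52,-.03,z],ori(jaw,t),qm,12)
        print(jaw,t,z,np.round(q,2),round(e,1),round(a,1))
E
```

```text
grasp 0 [array([-0.31,  0.67, -0.47,  1.95,  0.49,  0.64, -1.76]), np.float64(0.0), np.float64(0.0)]
grasp 15 [array([-0.36,  0.78, -0.48,  1.76,  0.44,  0.99, -1.73]), np.float64(0.0), np.float64(0.0)]
grasp 25 [array([-0.41,  0.86, -0.46,  1.63,  0.42,  1.2 , -1.71]), np.float64(0.0), np.float64(0.0)]
-120 70 0.21 [ 1.54 -0.3  -1.56  2.34  0.8   0.16 -2.91] 76.8 24.3
-120 70 0.25 [ 1.55 -0.3  -1.55  2.31  0.82  0.16 -2.91] 53.6 22.7
-120 90 0.21 [ 1.5  -0.3  -1.5   2.31  0.87  0.16 -2.91] 98.8 41.4
-120 90 0.25 [ 1.36 -0.3  -1.35  2.3   0.89  0.16 -2.91] 87.2 39.1
-120 100 0.21 [ 1.4  -0.3  -1.39  2.31  0.91  0.16 -2.91] 115.0 49.7
-120 100 0.25 [ 1.27 -0.3  -1.26  2.3   0.93  0.16 -2.91] 103.4 47.4
-92 70 0.21 [ 1.32  1.57 -1.56  2.43  2.67  1.06 -2.91] 80.2 8.4
-92 70 0.25 [-1.06 -0.3   1.04  2.43  1.52  0.16 -2.91] 66.8 22.1
-92 90 0.21 [ 2.04  2.01 -1.14  2.37 -1.28  0.16  1.93] 83.0 25.4
-92 90 0.25 [ 2.02  2.01 -1.19  2.38 -1.28  0.16  1.9 ] 86.4 26.9
-92 100 0.21 [ 1.98  2.01 -1.04  2.34 -1.28  0.39  2.07] 76.1 22.6
-92 100 0.25 [ 1.99  2.01 -1.17  2.37 -1.28  0.26  1.98] 79.1 24.0
-60 70 0.21 [ 1.62  1.09 -1.3   2.32 -1.28  0.16  1.06] 21.8 7.5
-60 70 0.25 [ 1.66  0.99 -1.39  2.34 -1.28  0.16  0.94] 18.4 6.2
-60 90 0.21 [ 1.74  1.7  -1.27  2.32 -1.28  0.16  1.58] 16.9 5.8
-60 90 0.25 [ 1.74  1.61 -1.35  2.34 -1.28  0.16  1.46] 19.1 6.5
-60 100 0.21 [ 1.78  1.95 -1.25  2.32 -1.28  0.16  1.78] 7.0 2.4
-60 100 0.25 [ 1.76  1.88 -1.32  2.34 -1.28  0.16  1.69] 11.4 3.9
-30 70 0.21 [ 1.54  1.26 -1.35  2.11 -0.05  0.51  0.08] 0.0 0.0
-30 70 0.25 [ 1.56  1.19 -1.4   2.1  -0.12  0.55  0.06] 0.0 0.0
-30 90 0.21 [ 1.6   1.63 -1.35  2.07 -0.1   0.58  0.31] 0.0 0.0
-30 90 0.25 [ 1.61  1.58 -1.41  2.09 -0.13  0.58  0.25] 0.0 0.0
-30 100 0.21 [ 1.61  1.77 -1.33  2.04 -0.18  0.65  0.45] 0.0 0.0
-30 100 0.25 [ 1.61  1.74 -1.39  2.06 -0.19  0.62  0.38] 0.0 0.0
```

```bash
python3 - <<'E'
from ik import *
qm=Q[4]
for jaw in range(-180,180,20):
  for t in (70,95):
        q,e,a=ikg([.51,-.03,.22],ori(jaw,t),qm,14)
        if e<1:
            p=fk(q,S,L)[2]; print(jaw,t,np.round(q,2),"elbow z",p[3].round(2),"wrist",p[5].round(2))
E
```

```text
-180 70 [-0.11  0.76 -0.55  1.89  1.13  1.8   1.9 ] elbow z [0.36 0.01 0.7 ] wrist [0.51 0.26 0.33]
-180 95 [-0.56  0.92  0.01  1.87  1.07  1.83  1.88] elbow z [0.36 0.19 0.63] wrist [0.51 0.28 0.19]
-160 70 [-0.19  0.64 -0.49  2.13  1.33  1.61  1.92] elbow z [0.31 0.03 0.74] wrist [0.41 0.24 0.33]
-160 95 [-0.49  0.87 -0.18  2.1   1.36  1.83  1.72] elbow z [0.36 0.16 0.65] wrist [0.4  0.26 0.19]
-140 95 [-0.52  0.85 -0.16  2.33  1.64  1.78  1.55] elbow z [0.35 0.17 0.66] wrist [0.31 0.21 0.19]
-40 70 [ 1.63  1.29 -1.42  2.24  0.14  0.3  -0.17] elbow z [-0.06 -0.49  0.46] wrist [ 0.32 -0.25  0.33]
-40 95 [ 1.72  1.83 -1.41  2.2   0.14  0.39  0.15] elbow z [-0.11 -0.49  0.19] wrist [ 0.31 -0.27  0.19]
-20 70 [ 1.46  1.13 -1.24  2.01 -0.27  0.75  0.31] elbow z [ 0.02 -0.47  0.54] wrist [ 0.41 -0.3   0.33]
-20 95 [ 1.49  1.48 -1.21  1.96 -0.41  0.87  0.58] elbow z [ 0.01 -0.52  0.37] wrist [ 0.4  -0.32  0.19]
0 70 [ 1.18  1.   -0.98  1.79 -0.39  1.17  0.54] elbow z [ 0.13 -0.41  0.6 ] wrist [ 0.51 -0.32  0.33]
0 95 [ 1.21  1.29 -0.99  1.73 -0.52  1.32  0.66] elbow z [ 0.15 -0.48  0.46] wrist [ 0.51 -0.34  0.19]
20 70 [ 0.98  1.04 -0.9   1.59 -0.27  1.48  0.58] elbow z [ 0.22 -0.39  0.58] wrist [ 0.61 -0.3   0.33]
20 95 [ 1.    1.3  -0.93  1.51 -0.42  1.65  0.59] elbow z [ 0.24 -0.44  0.46] wrist [ 0.62 -0.32  0.19]
40 70 [ 0.81  1.1  -0.88  1.41 -0.14  1.76  0.64] elbow z [ 0.3  -0.35  0.56] wrist [ 0.7  -0.25  0.33]
140 70 [-0.44  0.86  0.19  1.53  0.48  1.83  2.06] elbow z [0.37 0.14 0.66] wrist [0.7  0.19 0.33]
140 95 [-0.92  1.38  1.04  1.49  0.22  1.83  2.64] elbow z [0.33 0.38 0.42] wrist [0.71 0.21 0.19]
160 70 [-0.23  0.79 -0.28  1.69  0.84  1.83  1.93] elbow z [0.37 0.05 0.68] wrist [0.61 0.24 0.33]
160 95 [-0.69  1.02  0.35  1.66  0.74  1.83  2.11] elbow z [0.36 0.26 0.59] wrist [0.62 0.26 0.19]
```

```bash
cat > sim.py <<'E'
from ik import *
def jac(q):
    p0,r0=tcp(q); J=np.zeros((6,7))
    for i in range(7):
        d=q.copy(); d[i]+=1e-5; p,r=tcp(d); J[:3,i]=(p-p0)/1e-5; J[3:,i]=(r*r0.inv()).as_rotvec()/1e-5
    return J
def go(q,g,o,step=.01,ang=2.,grasp=True,verbose=False):
    q=q.copy(); off=np.array([0,0,-grip_depth]) if grasp else np.zeros(3)
    p,r=tcp(q); c0=p+r.apply(off); rv=(r.inv()*o).as_rotvec()
    n=int(max(1,np.ceil(max(np.linalg.norm(g-c0)/step,np.degrees(np.linalg.norm(rv))/ang))))
    lim=0; mq=0
    for i in range(1,n+1):
        rr=r*R.from_rotvec(rv*i/n); tp=c0+(np.array(g)-c0)*i/n-rr.apply(off)
        for _ in range(4):
            p,r2=tcp(q); e=np.r_[tp-p,(rr*r2.inv()).as_rotvec()]
            J=jac(q); free=np.ones(7,bool)
            for _ in range(4):
                dq=np.zeros(7); Jf=J[:,free]; dq[free]=Jf.T@np.linalg.solve(Jf@Jf.T+1e-6*np.eye(6),e)
                bad=free&((q+dq<lo)|(q+dq>hi))
                if not bad.any(): break
                free&=~bad
            dq=np.clip(dq,-.2,.2); q=np.clip(q+dq,lo,hi)
    p,r2=tcp(q); return q,np.linalg.norm(tp-p)*1000,np.degrees((rr*r2.inv()).magnitude())
def margin(q): return np.minimum(q-lo,hi-q).min().round(2), int(np.argmin(np.minimum(q-lo,hi-q)))
E
python3 - <<'E'
from sim import *
q=Q[0]
for p,o in (([.40,-.50,.30],ori(-65)),([.50,-.25,.33],ori(-55)),([.46,-.03,.36],ori(-45)),([.45,.17,.31],ori(-38)),([.449,.313,.20],ori(-38))):
    q,e,a=go(q,np.array(p),o,grasp=False); print(q.round(2),e,a)
print(Q[4].round(2),Q[-1].round(2))
E
```

```text
[ 0.92  0.4  -0.1   1.55  0.04  1.2  -0.32] 3.554447978966673e-13 3.425525732584844e-14
[ 0.62  0.25 -0.26  1.7   0.07  1.21 -0.62] 2.7755575615628914e-13 1.2722218725854064e-14
[ 0.43  0.05 -0.45  1.85  0.02  1.24 -0.81] 1.7584997204881086e-13 9.939233379573488e-16
[ 0.15  0.16 -0.64  1.88  0.1   1.14 -1.19] 1.6653345369377348e-13 1.9346558841970867e-14
[-0.16  0.42 -0.64  1.85  0.3   0.97 -1.59] 2.220446049250313e-13 1.272221872585407e-14
[ 0.42  0.05 -0.44  1.85  0.02  1.24 -0.81] [-0.16  0.42 -0.64  1.85  0.3   0.97 -1.59]
```

```bash
cat > try.py <<'E'
from sim import *
def run(b,jg,jp,tau,G=(.51,-.03,.23),verbose=False):
    q=Q[-1]; out=[]
    cup=np.array([.4478,.3175,.04]); w=0
    seq=[(cup+[0,0,.14],ori(-38-60)),(cup+[0,0,.14],ori(-38-120)),(cup+[0,0,.14],ori(jg-360)),(cup+[0,0,.10],ori(jg,-b)),(cup,ori(jg,-b)),(cup+[0,0,.2],ori(jg,-b))]
    G=np.array(G)
    seq+=[(np.array([.49,.12,.26]),ori((jg+jp)/2,-b)),(G+[0,0,.05],ori(jp,-b))]
    for f in (.33,.66,1): seq.append((G+[0,0,.05*(1-f)],ori(jp,-b+tau*f)))
    for p,o in seq:
        q,e,a=go(q,np.array(p),o); out.append((q.round(2),round(e,1),round(a,1),margin(q)))
    return out
if __name__=="__main__":
  for b in (20,30):
    for jg in (142,155):
      for jp in (-160,180,165):
        for tau in (110,118):
          try:
            o=run(b,jg,jp%360,tau); print(b,jg,jp,tau,"maxerr",max(x[1] for x in o),max(x[2] for x in o),"minm",min(x[3] for x in o),o[-1][0],o[-1][3])
          except Exception as ex: print(b,jg,jp,tau,ex)
E
python3 try.py
```

```text
20 142 -160 110 maxerr 194.4 5.4 minm (np.float64(0.0), 4) [-1.64  1.88  1.53  2.17 -0.45  0.71 -2.92] (np.float64(0.0), 6)
20 142 -160 118 maxerr 194.4 5.4 minm (np.float64(0.0), 4) [-1.66  1.99  1.54  2.21 -0.44  0.69 -2.91] (np.float64(0.01), 2)
20 142 180 110 maxerr 194.4 5.4 minm (np.float64(0.0), 4) [-1.53  1.98  1.55  2.06 -0.48  1.06 -2.92] (np.float64(0.0), 6)
20 142 180 118 maxerr 194.4 5.4 minm (np.float64(0.0), 2) [-1.56  1.99  1.55  2.11 -0.37  1.02 -2.91] (np.float64(0.0), 2)
20 142 165 110 maxerr 194.4 5.4 minm (np.float64(0.0), 2) [-1.44  1.98  1.55  2.01 -0.44  1.26 -2.91] (np.float64(0.0), 2)
20 142 165 118 maxerr 194.4 5.6 minm (np.float64(0.0), 2) [-1.47  2.01  1.55  2.01 -0.33  1.28 -2.91] (np.float64(0.0), 2)
20 155 -160 110 maxerr 124.6 3.6 minm (np.float64(0.0), 4) [-1.64  1.89  1.54  2.17 -0.47  0.72 -2.9 ] (np.float64(0.01), 2)
20 155 -160 118 maxerr 124.6 3.6 minm (np.float64(0.0), 2) [-1.65  1.99  1.55  2.21 -0.46  0.7  -2.9 ] (np.float64(0.0), 2)
20 155 180 110 maxerr 124.6 3.6 minm (np.float64(0.0), 2) [-1.53  1.98  1.55  2.06 -0.48  1.06 -2.91] (np.floa
[... 1165 characters left out ...]
.float64(0.0), 2) [-1.61  1.65  1.52  2.19 -0.39  0.66 -2.9 ] (np.float64(0.02), 6)
30 155 -160 118 maxerr 124.6 3.6 minm (np.float64(0.0), 2) [-1.63  1.84  1.53  2.18 -0.44  0.7  -2.92] (np.float64(0.0), 6)
30 155 180 110 maxerr 124.6 3.6 minm (np.float64(0.0), 4) [-1.46  1.78  1.55  2.04 -0.45  1.01 -2.92] (np.float64(0.0), 6)
30 155 180 118 maxerr 124.6 3.6 minm (np.float64(0.0), 2) [-1.51  1.94  1.55  2.06 -0.47  1.05 -2.92] (np.float64(0.0), 2)
30 155 165 110 maxerr 124.6 3.9 minm (np.float64(0.0), 4) [-1.36  1.83  1.55  1.99 -0.47  1.21 -2.92] (np.float64(0.0), 6)
30 155 165 118 maxerr 124.6 3.9 minm (np.float64(0.0), 4) [-1.44  1.98  1.54  2.02 -0.47  1.26 -2.91] (np.float64(0.01), 2)
```

```bash
cat > try2.py <<'E'
from sim import *
def run(b,jg,jp,tau,G=(.51,-.03,.23),pre=()):
    q=Q[-1]; out=[]
    cup=np.array([.4478,.3175,.04])
    seq=[(cup+[0,0,.14],ori(a)) for a in pre]+[(cup+[0,0,.14],ori(jg)),(cup+[0,0,.10],ori(jg,-b)),(cup,ori(jg,-b)),(cup+[0,0,.2],ori(jg,-b))]
    G=np.array(G)
    seq+=[(np.array([.49,.12,.26]),ori((jg+jp)/2,-b)),(G+[0,0,.05],ori(jp,-b))]
    for f in (.33,.66,1): seq.append((G+[0,0,.05*(1-f)],ori(jp,-b+tau*f)))
    for p,o in seq:
        q,e,a=go(q,np.array(p),o); pts=fk(q,S,L)[2]; out.append((q.round(2),round(e,1),round(a,1),margin(q),pts[3].round(2),pts[5].round(2)))
    return out
if __name__=="__main__":
  for name,b,jg,jp,pre in (("L",25,142,180,(22,82)),("L",25,155,195,(22,82)),("R",25,-38,0,()),("R",25,-38,-15,()),("R",25,-20,10,()),("R",25,-38,20,())):
    o=run(b,jg,jp,115,pre=pre); print(name,b,jg,jp,"maxerr",max(x[1] for x in o),max(x[2] for x in o),"minm",min(x[3] for x in o))
    if name=="R" and jp==0:
        for x in o: print(*x)
    else: print(*o[-1])
E
python3 try2.py
```

```text
L 25 142 180 maxerr 0.0 0.0 minm (np.float64(0.0), 2)
[-0.5   0.85 -0.08  1.88  1.08  1.83  1.9 ] 0.0 0.0 (np.float64(0.01), 5) [0.36 0.16 0.66] [0.51 0.28 0.23]
L 25 155 195 maxerr 0.0 0.0 minm (np.float64(0.0), 2)
[-0.42  0.82 -0.25  2.05  1.3   1.83  1.79] 0.0 0.0 (np.float64(0.01), 5) [0.36 0.12 0.67] [0.43 0.27 0.23]
R 25 -38 0 maxerr 0.0 0.0 minm (np.float64(0.32), 5)
[-0.19  0.47 -0.62  1.88  0.34  0.9  -1.64] 0.0 0.0 (np.float64(0.56), 3) [0.23 0.01 0.78] [0.45 0.32 0.49]
[-0.37  0.74 -0.52  1.6   0.38  1.35 -1.68] 0.0 0.0 (np.float64(0.49), 5) [0.33 0.09 0.7 ] [0.53 0.42 0.42]
[-0.39  0.87 -0.48  1.63  0.44  1.21 -1.72] 0.0 0.0 (np.float64(0.63), 5) [0.38 0.12 0.66] [0.53 0.42 0.32]
[-0.35  0.62 -0.56  1.54  0.32  1.52 -1.64] 0.0 0.0 (np.float64(0.32), 5) [0.29 0.07 0.74] [0.53 0.42 0.52]
[-0.05  0.45 -0.57  1.76  0.49  1.4  -1.13] 0.0 0.0 (np.float64(0.44), 5) [ 0.23 -0.02  0.79] [0.53 0.24 0.54]
[ 0.21  0.31 -0.56  1.89  0.61  1.22 -0.62] 0.0 0.0 (np.float64(0.55), 3) [ 0.15 -0.06  0.81] [0.51 0.1  0.56]
[ 0.68  0.32 -0.66  1.88 -0.04  1.02  0.06] 0.0 0.0 (np.float64(0.56), 3) [ 0.11 -0.13  0.81] [ 0.51 -0.1   0.57]
[ 1.01  0.64 -0.78  1.83 -0.45  1.15  0.53] 0.0 0.0 (np.float64(0.61), 3) [ 0.14 -0.28  0.73] [ 0.51 -0.27  0.44]
[ 1.12  1.12 -0.84  1.75 -0.64  1.37  0.75] 0.0 0.0 (np.float64(0.47), 5) [ 0.17 -0.43  0.55] [ 0.51 -0.34  0.23]
R 25 -38 -15 maxerr 0.0 0.0 minm (np.float64(0.32), 5)
[ 1.26  1.09 -0.88  1.93 -0.79  1.14  0.87] 0.0 0.0 (np.float64(0.5), 4) [ 0.11 -0.45  0.56] [ 0.43 -0.33  0.23]
R 25 -20 10 maxerr 0.0 0.0 minm (np.float64(0.31), 5)
[ 1.01  1.12 -0.78  1.64 -0.59  1.53  0.73] 0.0 0.0 (np.float64(0.31), 5) [ 0.22 -0.41  0.55] [ 0.56 -0.34  0.23]
R 25 -38 20 maxerr 0.0 0.0 minm (np.float64(0.17), 5)
[ 0.92  1.15 -0.78  1.53 -0.51  1.67  0.69] 0.0 0.0 (np.float64(0.17), 5) [ 0.26 -0.4   0.53] [ 0.62 -0.32  0.23]
```

```bash
python3 - <<'E'
from plan import *
plan([([.4478,.3175,.13],ori(-38,-25))],extra=2,grasp=True)
E
```

```text
[[[-0.001, -0.001, 0.022, 0.0, -0.109, 0.0], [-0.003, -0.002, 0.044, 0.0, -0.218, 0.0], [-0.004, -0.002, 0.066, 0.0, -0.327, 0.0], [-0.005, -0.003, 0.087, 0.0, -0.436, 0.0], [-0.005, -0.003, 0.087, 0.0, -0.436, 0.0]]]
[[[-0.0, -0.0, 0.0, 0.0, -0.0, 0.0]]]
end [0.4433 0.3114 0.1133] [ 0.8775  0.4281 -0.1944  0.0948]
```

Emit:
drive_tool:
  increments:
    - [[-0.001,-0.001,0.022,0,-0.109,0],[-0.003,-0.002,0.044,0,-0.218,0],[-0.004,-0.002,0.066,0,-0.327,0],[-0.005,-0.003,0.087,0,-0.436,0],[-0.005,-0.003,0.087,0,-0.436,0]]

```text
clock: 4.25
tool_pos: [0.4426, 0.3089, 0.105]
eef_rot: [0.876, 0.427, -0.202, 0.096]
wrist_force: [-1.6, -2.0, -1.9]
gripper_width: 1.001
```

Emit:
drive_tool:
  increments:
    - [[0,0,0,0,0,0],[0,0,0,0,0,0]]

```text
clock: 4.42
tool_pos: [0.4446, 0.3105, 0.1148]
eef_rot: [0.878, 0.427, -0.193, 0.094]
wrist_force: [0.1, -0.3, 0.5]
gripper_width: 0.998
```

```bash
python3 -c "
from plan import *
import pickle
s=log();print(s['q'],s['tool_pos'],s['eef_rot'],s['wrist_force']); c=camera('wrist')
pickle.dump(c,open('w3.pkl','wb'))
a=np.linspace(0,2*np.pi,60); im=c['color'].copy()
for x,y,col in ((.4478,.3175,(0,0,255)),(.449,.313,(0,255,0))): cv2.polylines(im,[np.int32(fproj(c,np.c_[x+.032*np.cos(a),y+.032*np.sin(a),0*a+.055]))],True,col,1)
cv2.imwrite('pics/w3.png',im)"
```

```text
[-0.35388352  0.73615972 -0.53155165  1.62265002  0.38509761  1.33600223
 -1.68999151] [0.4445586  0.31048803 0.11481807] [ 0.87828609  0.42718475 -0.19286466  0.09449846] [ 0.11249743 -0.34977706  0.46429025]
```

View pics/w3.png

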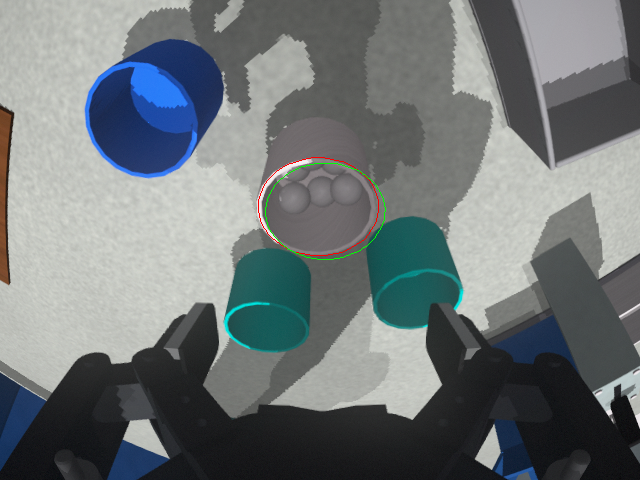

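```bash
python3 - <<'E'
from plan import *
plan([([.4476,.3178,.060],ori(-38,-25)),([.4476,.3178,.037],ori(-38,-25))],step=.018,extra=0,grasp=True)
E
```

```text
[[[0.007, -0.0, 0.016, 0.0, -0.0, 0.0], [0.015, -0.0, 0.032, 0.0, -0.0, 0.0], [0.022, -0.0, 0.048, 0.0, -0.0, 0.0], [0.029, -0.001, 0.064, 0.0, -0.0, 0.0], [0.034, -0.001, 0.074, 0.0, -0.0, 0.0]]]
[[[0.005, 0.0, 0.011, 0.0, -0.0, 0.0]]]
end [0.4422 0.3116 0.0197] [ 0.8775  0.4281 -0.1944  0.0948]
```

Emit:
drive_tool:
  increments:
    - [[0.007,0,0.016,0,0,0],[0.015,0,0.032,0,0,0],[0.022,0,0.048,0,0,0],[0.029,-0.001,0.064,0,0,0],[0.034,-0.001,0.074,0,0,0]]

```text
clock: 4.88
tool_pos: [0.4437, 0.311, 0.0342]
eef_rot: [0.878, 0.427, -0.192, 0.095]
wrist_force: [0.3, -0.5, 0.7]
gripper_width: 1.0
```

Emit:
drive_tool:
  increments:
    - [[0.005,0,0.011,0,0,0],[0.005,0,0.011,0,0,0],[0.005,0,0.011,0,0,0]]

```text
clock: 5.13
tool_pos: [0.4428, 0.3114, 0.0208]
eef_rot: [0.878, 0.428, -0.194, 0.095]
wrist_force: [0.2, -0.1, -0.3]
gripper_width: 0.999
```

Emit:
drive_tool:
  increments:
    - [[0,0,0,0,0,0],[0,0,0,0,0,0],[0,0,0,0,0,0],[0,0,0,0,0,0],[0,0,0,0,0,0]]
  jaw: 50
  newtons: 35

```text
clock: 5.55
tool_pos: [0.4428, 0.3123, 0.0211]
eef_rot: [0.878, 0.428, -0.194, 0.095]
wrist_force: [0.3, 0.7, 5.4]
gripper_width: 0.735
```

Emit:
drive_tool:
  increments:
    - [[0,0,0,0,0,0],[0,0,0,0,0,0],[0,0,0,0,0,0],[0,0,0,0,0,0]]

```text
clock: 5.88
tool_pos: [0.4428, 0.3123, 0.0211]
eef_rot: [0.878, 0.428, -0.194, 0.095]
wrist_force: [-0.2, 1.2, 6.2]
gripper_width: 0.736
```

```bash
python3 -c "
from plan import *
s=log();print(s['tool_pos'],s['wrist_force'],s['torque'],s['gripper_width']); c=camera('wrist')
cv2.imwrite('pics/w4.png',c['color'])"
```

```text
[0.44275226 0.3123443  0.02113201] [-0.21075704  1.19901319  6.15719477] [ 0.03306585 -0.020984   -0.01445928] 0.7362062365174425
```

View pics/w4.png

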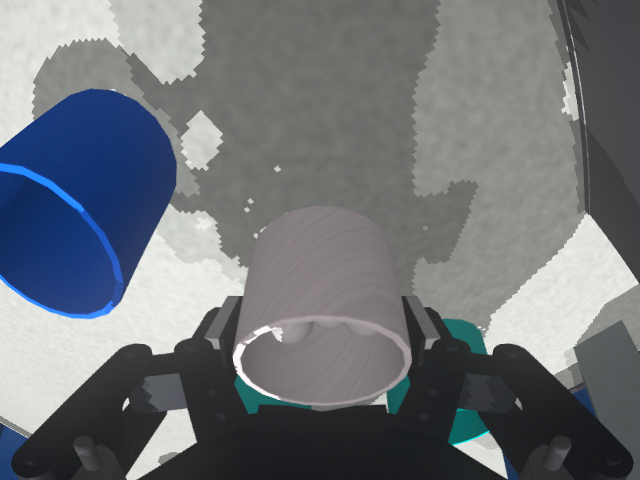

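```bash
python3 - <<'E'
from sim import *
q=Q[-1]
for p,o in (([.4476,.3178,.22],ori(-38,-25)),([.48,.14,.28],ori(-20,-25)),([.505,.001,.29],ori(1,-25)),([.505,.001,.25],ori(1,40)),([.505,.001,.225],ori(1,70)),([.505,.001,.225],ori(1,92))):
    q,e,a=go(q,np.array(p),o); print(q.round(2),round(e,2),margin(q))
from plan import plan
plan([([.4476,.3178,.06],ori(-38,-25)),([.4476,.3178,.20],ori(-38,-25))],step=.025,grasp=True)
plan([([.4476,.3178,.22],ori(-38,-25)),([.48,.14,.28],ori(-20,-25)),([.505,.001,.29],ori(1,-25))],step=.034,grasp=True,extra=2)
E
```

```text
[-0.34  0.64 -0.56  1.57  0.33  1.48 -1.65] 0.0 (np.float64(0.36), 5)
[-0.06  0.43 -0.59  1.74  0.47  1.45 -1.15] 0.0 (np.float64(0.39), 5)
[ 0.19  0.3  -0.59  1.88  0.6   1.25 -0.64] 0.0 (np.float64(0.56), 3)
[ 0.91  0.51 -0.78  1.89 -0.39  1.06  0.41] 0.0 (np.float64(0.55), 3)
[ 1.06  0.86 -0.85  1.85 -0.58  1.18  0.66] 0.0 (np.float64(0.59), 3)
[ 1.1   1.12 -0.88  1.81 -0.67  1.31  0.76] 0.0 (np.float64(0.53), 5)
[[[-0.01, 0.0, -0.021, 0.0, -0.0, 0.0], [-0.019, 0.0, -0.042, 0.0, -0.0, 0.0], [-0.029, 0.0, -0.064, 0.0, -0.0, 0.0], [-0.039, 0.0, -0.085, 0.0, -0.0, 0.0], [-0.049, 0.0, -0.106, 0.0, -0.0, 0.0]]]
[[[-0.01, 0.0, -0.021, 0.0, -0.0, 0.0], [-0.02, 0.0, -0.042, 0.0, -0.0, 0.0]]]
end [0.4422 0.3115 0.183 ] [ 0.8775  0.4281 -0.1944  0.0948]
[[[-0.008, 0.0, -0.018, 0.0, -0.0, 0.0], [-0.03, 0.023, -0.019, -0.022, -0.0, -0.047], [-0.053, 0.046, -0.02, -0.044, -0.0, -0.095], [-0.075, 0.069, -0.02, -0.066, -0.0, -0.142], [-0.097, 0.092, -0.021, -0.088, -0.0, -0.19]]]
[[[-0.027, 0.018, 0.001, -0.022, -0.0, -0.047], [-0.053, 0.036, 0.003, -0.045, -0.0, -0.095], [-0.074, 0.054, 0.01, -0.076, -0.0, -0.161], [-0.096, 0.071, 0.018, -0.107, -0.0, -0.228], [-0.117, 0.088, 0.026, -0.138, -0.0, -0.294]]]
[[[-0.025, 0.009, 0.009, -0.03, -0.0, -0.066], [-0.051, 0.018, 0.019, -0.061, -0.0, -0.133], [-0.051, 0.018, 0.019, -0.061, -0.0, -0.133], [-0.051, 0.018, 0.019, -0.061, -0.0, -0.133]]]
end [ 0.5047 -0.0073  0.2732] [ 0.6843  0.6964 -0.1517  0.1541]
```

Emit:
drive_tool:
  increments:
    - [[-0.01,0,-0.021,0,0,0],[-0.019,0,-0.042,0,0,0],[-0.029,0,-0.064,0,0,0],[-0.039,0,-0.085,0,0,0],[-0.049,0,-0.106,0,0,0]]

```text
clock: 6.35
tool_pos: [0.4423, 0.3118, 0.1374]
eef_rot: [0.877, 0.428, -0.194, 0.095]
wrist_force: [-0.3, 1.1, -3.1]
gripper_width: 0.734
```

Emit:
drive_tool:
  increments:
    - [[-0.01,0,-0.021,0,0,0],[-0.02,0,-0.042,0,0,0]]

```text
clock: 6.52
tool_pos: [0.442, 0.3115, 0.184]
eef_rot: [0.877, 0.428, -0.194, 0.095]
wrist_force: [0.1, 0.3, -3.1]
gripper_width: 0.732
```

```bash
python3 -c "
from plan import *
s=log();print(s['tool_pos'],s['wrist_force'],s['torque'],s['gripper_width']); c=camera('wrist')
cv2.imwrite('pics/w5.png',c['color'])"
```

```text
[0.44199232 0.31145372 0.1839577 ] [ 0.09638944  0.315563   -3.05716686] [ 0.54631418 -0.49046706 -0.01436275] 0.7323987775829862
```

View pics/w5.png

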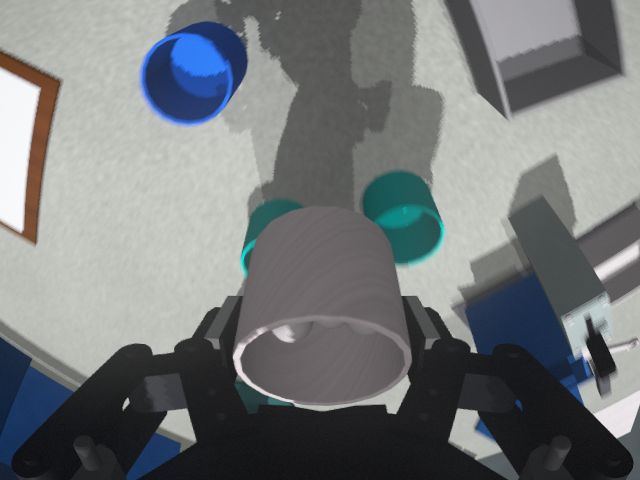

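Emit:
drive_tool:
  increments:
    - [[-0.008,0,-0.018,0,0,0],[-0.03,0.023,-0.019,-0.022,0,-0.047],[-0.053,0.046,-0.02,-0.044,0,-0.095],[-0.075,0.069,-0.02,-0.066,0,-0.142],[-0.097,0.092,-0.021,-0.088,0,-0.19]]

```text
clock: 6.98
tool_pos: [0.4659, 0.1913, 0.2429]
eef_rot: [0.827, 0.519, -0.184, 0.115]
wrist_force: [0.8, -0.3, -3.3]
gripper_width: 0.733
```

Emit:
drive_tool:
  increments:
    - [[-0.027,0.018,0.001,-0.022,0,-0.047],[-0.053,0.036,0.003,-0.045,0,-0.095],[-0.074,0.054,0.01,-0.076,0,-0.161],[-0.096,0.071,0.018,-0.107,0,-0.228],[-0.117,0.088,0.026,-0.138,0,-0.294]]

```text
clock: 7.4
tool_pos: [0.4938, 0.0476, 0.2687]
eef_rot: [0.732, 0.646, -0.162, 0.143]
wrist_force: [0.5, -0.5, -3.2]
gripper_width: 0.733
```

Emit:
drive_tool:
  increments:
    - [[-0.025,0.009,0.009,-0.03,0,-0.066],[-0.051,0.018,0.019,-0.061,0,-0.133],[-0.051,0.018,0.019,-0.061,0,-0.133],[-0.051,0.018,0.019,-0.061,0,-0.133]]

```text
clock: 7.73
tool_pos: [0.504, -0.0091, 0.273]
eef_rot: [0.686, 0.695, -0.152, 0.154]
wrist_force: [0.4, 0.7, -3.4]
gripper_width: 0.728
```

```bash
python3 - <<'E'
from plan import *
s=log();print(s['q'].round(2),s['tool_pos'],s['wrist_force'],s['gripper_width'])
plan([([.505,.001,.27],ori(1,20)),([.505,.001,.24],ori(1,50))],grasp=True)
plan([([.505,.001,.225],ori(1,92))],ang=3,grasp=True,extra=4)
E
```

```text
[ 0.19  0.29 -0.59  1.88  0.6   1.25 -0.64] [ 0.50401801 -0.00905993  0.27300123] [ 0.35887101  0.70532253 -3.35031504] 0.728127678327187
[[[0.003, 0.0, 0.002, -0.0, 0.112, -0.0], [0.007, 0.0, 0.005, -0.0, 0.224, -0.0], [0.01, 0.0, 0.007, -0.0, 0.336, -0.0], [0.013, 0.0, 0.008, -0.0, 0.449, -0.0], [0.016, 0.0, 0.01, -0.0, 0.561, -0.0]]]
[[[0.002, 0.0, 0.003, -0.0, 0.112, -0.0], [0.004, 0.0, 0.005, -0.0, 0.224, -0.0], [0.005, 0.0, 0.011, -0.0, 0.329, -0.0], [0.006, 0.0, 0.016, -0.0, 0.434, -0.0], [0.007, 0.0, 0.021, -0.0, 0.538, -0.0]]]
[[[-0.002, 0.0, 0.005, -0.0, 0.105, -0.0], [-0.004, 0.0, 0.009, -0.0, 0.21, -0.0]]]
end [0.5043 0.015  0.2278] [ 0.6353  0.6463  0.2962 -0.3017]
[[[0.0, 0.0, 0.001, -0.0, 0.052, -0.0], [0.0, 0.0, 0.001, -0.0, 0.105, -0.0], [0.001, 0.0, 0.002, -0.0, 0.157, -0.0], [0.001, 0.0, 0.002, -0.0, 0.209, -0.0], [0.001, 0.0, 0.003, -0.0, 0.262, -0.0]]]
[[[-0.0, 0.0, 0.0, -0.0, 0.052, -0.0], [-0.0, 0.0, 0.001, -0.0, 0.104, -0.0], [-0.0, 0.0, 0.001, -0.0, 0.157, -0.0], [-0.0, 0.0, 0.001, -0.0, 0.209, -0.0], [-0.0, 0.0, 0.002, -0.0, 0.261, -0.0]]]
[[[0.0, 0.0, -0.0, 0.0, 0.053, -0.0], [-0.0, 0.0, -0.0, 0.0, 0.105, -0.0], [-0.0, 0.0, -0.0, 0.0, 0.157, -0.0], [-0.0, 0.0, 0.0, 0.0, 0.21, -0.0], [-0.0, 0.0, 0.0, 0.0, 0.21, -0.0]]]
[[[-0.0, 0.0, -0.0, 0.0, -0.0, -0.0], [-0.0, 0.0, -0.0, 0.0, -0.0, -0.0], [-0.0, 0.0, -0.0, 0.0, -0.0, -0.0]]]
end [0.5042 0.0197 0.2258] [ 0.4869  0.4953  0.5042 -0.5132]
```

Emit:
drive_tool:
  increments:
    - [[0.003,0,0.002,0,0.112,0],[0.007,0,0.005,0,0.224,0],[0.01,0,0.007,0,0.336,0],[0.013,0,0.008,0,0.449,0],[0.016,0,0.01,0,0.561,0]]

```text
clock: 8.15
tool_pos: [0.505, 0.0049, 0.2582]
eef_rot: [0.699, 0.713, 0.046, -0.046]
wrist_force: [-0.6, -0.3, -2.9]
gripper_width: 0.733
```

Emit:
drive_tool:
  increments:
    - [[0.002,0,0.003,0,0.112,0],[0.004,0,0.005,0,0.224,0],[0.005,0,0.011,0,0.329,0],[0.006,0,0.016,0,0.434,0],[0.007,0,0.021,0,0.538,0]]

```text
clock: 8.57
tool_pos: [0.5049, 0.0131, 0.2377]
eef_rot: [0.662, 0.674, 0.23, -0.233]
wrist_force: [-0.9, 0.5, -3.6]
gripper_width: 0.731
```

Emit:
drive_tool:
  increments:
    - [[-0.002,0,0.005,0,0.105,0],[-0.004,0,0.009,0,0.21,0]]

```text
clock: 8.73
tool_pos: [0.5049, 0.0153, 0.2279]
eef_rot: [0.634, 0.646, 0.298, -0.303]
wrist_force: [0.4, -0.1, -3.5]
gripper_width: 0.736
```

```bash
python3 - <<'E'
from plan import *
s=log();print(s['q'].round(2),s['tool_pos'],s['wrist_force'],s['gripper_width'])
c=camera("scene");crop(c,(240,120,480,300),3.3,"pics/s6.png")
E
```

```text
[ 0.96  0.61 -0.79  1.88 -0.48  1.09  0.53] [0.50485462 0.01526556 0.22790979] [ 0.39127151 -0.11953761 -3.51361498] 0.7359590758603886
```

View pics/s6.png

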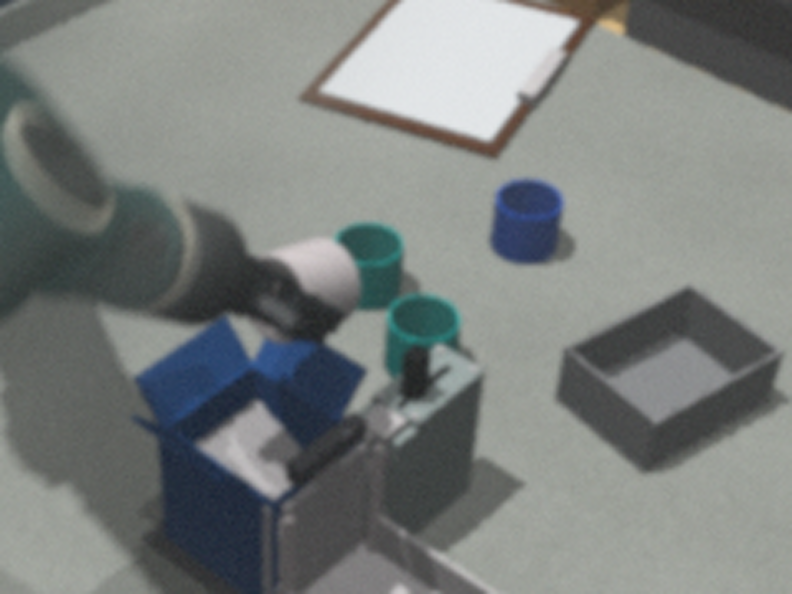

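The cup (330,275 in the crop) is tilted above the hopper; nothing has spilled. I'll go on slowly.

Emit:
drive_tool:
  increments:
    - [[0,0,0.001,0,0.052,0],[0,0,0.001,0,0.105,0],[0.001,0,0.002,0,0.157,0],[0.001,0,0.002,0,0.209,0],[0.001,0,0.003,0,0.262,0]]

```text
clock: 9.2
tool_pos: [0.5047, 0.0185, 0.2267]
eef_rot: [0.591, 0.602, 0.376, -0.383]
wrist_force: [-0.3, -0.3, -3.3]
gripper_width: 0.737
```

Emit:
drive_tool:
  increments:
    - [[0,0,0,0,0.052,0],[0,0,0.001,0,0.104,0],[0,0,0.001,0,0.157,0],[0,0,0.001,0,0.209,0],[0,0,0.002,0,0.261,0]]

```text
clock: 9.62
tool_pos: [0.5047, 0.0202, 0.2255]
eef_rot: [0.537, 0.547, 0.45, -0.458]
wrist_force: [1.2, 0.4, -2.8]
gripper_width: 0.735
```

Emit:
drive_tool:
  increments:
    - [[0,0,0,0,0.053,0],[0,0,0,0,0.105,0],[0,0,0,0,0.157,0],[0,0,0,0,0.21,0],[0,0,0,0,0.21,0]]

```text
clock: 10.03
tool_pos: [0.5042, 0.0203, 0.2241]
eef_rot: [-0.487, -0.495, -0.503, 0.515]
wrist_force: [-0.7, 0.5, -1.3]
gripper_width: 0.735
```

Emit:
drive_tool:
  increments:
    - [[0,0,0,0,0,0],[0,0,0,0,0,0],[0,0,0,0,0,0]]

```text
clock: 10.28
tool_pos: [0.5045, 0.0201, 0.2265]
eef_rot: [-0.487, -0.497, -0.504, 0.513]
wrist_force: [-0.3, -0.3, -0.9]
gripper_width: 0.734
```

```bash
python3 - <<'E'
from plan import *
s=log();print(s['q'].round(2),s['tool_pos'],s['wrist_force'],s['gripper_width'])
c=camera("scene");crop(c,(240,120,480,300),3.3,"pics/s7.png")
c=camera("top");crop(c,(250,140,500,330),3.,"pics/t7.png")
E
```

```text
[ 1.09  1.11 -0.86  1.82 -0.69  1.31  0.78] [0.50450068 0.02013665 0.22651969] [-0.33488688 -0.25772049 -0.933002  ] 0.7338474675299557
```

View pics/s7.png

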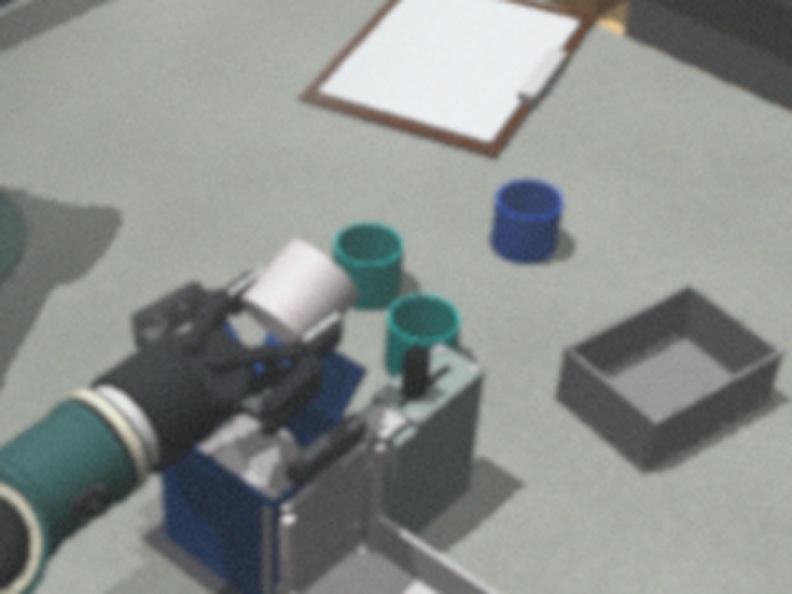

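View pics/t7.png

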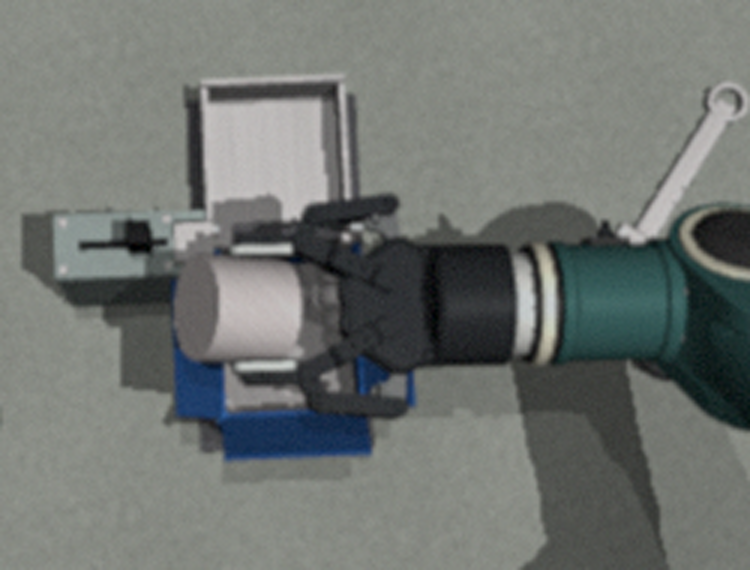

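```bash
python3 - <<'E'
from plan import *
plan([([.505,.001,.26],ori(1,50)),([.505,.001,.29],ori(1,-25)),([.48,.14,.28],ori(-20,-25)),([.4476,.3178,.20],ori(-38,-25))],step=.038,ang=7,grasp=True)
E
```

```text
[[[0.003, 0.0, 0.0, -0.0, -0.105, -0.0], [0.006, 0.0, -0.0, -0.0, -0.21, -0.0], [0.009, 0.0, -0.0, -0.0, -0.314, -0.0], [0.012, 0.0, -0.001, -0.0, -0.419, -0.0], [0.016, 0.0, -0.002, -0.0, -0.524, -0.0]]]
[[[0.002, 0.0, -0.002, -0.0, -0.105, -0.0], [0.005, 0.0, -0.005, -0.0, -0.209, -0.0], [0.005, 0.0, -0.006, -0.0, -0.328, -0.0], [0.005, 0.0, -0.009, -0.0, -0.447, -0.0], [0.006, 0.0, -0.011, -0.0, -0.566, -0.0]]]
[[[-0.001, 0.0, -0.002, -0.0, -0.119, -0.0], [-0.002, 0.0, -0.005, -0.0, -0.238, -0.0], [-0.003, 0.0, -0.008, -0.0, -0.357, -0.0], [-0.003, 0.0, -0.011, -0.0, -0.476, -0.0], [-0.004, 0.0, -0.015, -0.0, -0.595, -0.0]]]
[[[-0.002, 0.0, -0.003, -0.0, -0.119, -0.0], [-0.005, 0.0, -0.006, -0.0, -0.238, 0.0], [-0.007, 0.0, -0.009, -0.0, -0.357, 0.0], [0.028, -0.006, -0.009, 0.023, -0.357, 0.089], [0.063, -0.012, -0.01, 0.047, -0.356, 0.178]]]
[[[0.031, -0.013, -0.012, 0.038, -0.0, 0.083], [0.063, -0.026, -0.023, 0.077, -0.0, 0.166], [0.094, -0.036, -0.023, 0.099, -0.0, 0.214], [0.125, -0.047, -0.023, 0.121, -0.0, 0.261], [0.157, -0.057, -0.023, 0.143, -0.0, 0.309]]]
[[[0.026, -0.02, 0.002, 0.022, -0.0, 0.047], [0.053, -0.039, 0.004, 0.045, -0.0, 0.095], [0.08, -0.059, 0.007, 0.067, -0.0, 0.142]]]
end [0.4425 0.3115 0.1827] [ 0.8775  0.428  -0.1945  0.0947]
```

Emit:
drive_tool:
  increments:
    - [[0.003,0,0,0,-0.105,0],[0.006,0,0,0,-0.21,0],[0.009,0,0,0,-0.314,0],[0.012,0,-0.001,0,-0.419,0],[0.016,0,-0.002,0,-0.524,0]]

```text
clock: 10.8
tool_pos: [0.5044, 0.0167, 0.2422]
eef_rot: [0.602, 0.612, 0.359, -0.365]
wrist_force: [0.5, 0.3, -0.6]
gripper_width: 0.737
```

Emit:
drive_tool:
  increments:
    - [[0.002,0,-0.002,0,-0.105,0],[0.005,0,-0.005,0,-0.209,0],[0.005,0,-0.006,0,-0.328,0],[0.005,0,-0.009,0,-0.447,0],[0.006,0,-0.011,0,-0.566,0]]

```text
clock: 11.22
tool_pos: [0.5045, 0.0097, 0.2535]
eef_rot: [0.679, 0.69, 0.177, -0.179]
wrist_force: [-0.5, 0.5, -1.5]
gripper_width: 0.733
```

Emit:
drive_tool:
  increments:
    - [[-0.001,0,-0.002,0,-0.119,0],[-0.002,0,-0.005,0,-0.238,0],[-0.003,0,-0.008,0,-0.357,0],[-0.003,0,-0.011,0,-0.476,0],[-0.004,0,-0.015,0,-0.595,0]]

```text
clock: 11.63
tool_pos: [0.5046, -0.0001, 0.2654]
eef_rot: [0.7, 0.713, -0.029, 0.032]
wrist_force: [-1.1, 0.6, -1.0]
gripper_width: 0.736
```

Emit:
drive_tool:
  increments:
    - [[-0.002,0,-0.003,0,-0.119,0],[-0.005,0,-0.006,0,-0.238,0],[-0.007,0,-0.009,0,-0.357,0],[0.028,-0.006,-0.009,0.023,-0.357,0.089],[0.063,-0.012,-0.01,0.047,-0.356,0.178]]

```text
clock: 12.05
tool_pos: [0.4899, 0.0643, 0.2687]
eef_rot: [0.746, 0.629, -0.166, 0.14]
wrist_force: [0.1, 0.7, -0.7]
gripper_width: 0.732
```

Emit:
drive_tool:
  increments:
    - [[0.031,-0.013,-0.012,0.038,0,0.083],[0.063,-0.026,-0.023,0.077,0,0.166],[0.094,-0.036,-0.023,0.099,0,0.214],[0.125,-0.047,-0.023,0.121,0,0.261],[0.157,-0.057,-0.023,0.143,0,0.309]]

```text
clock: 12.47
tool_pos: [0.4593, 0.224, 0.223]
eef_rot: [0.842, 0.495, -0.186, 0.11]
wrist_force: [0.9, -0.7, -0.9]
gripper_width: 0.735
```

Emit:
drive_tool:
  increments:
    - [[0.026,-0.02,0.002,0.022,0,0.047],[0.053,-0.039,0.004,0.045,0,0.095],[0.08,-0.059,0.007,0.067,0,0.142],[0.08,-0.059,0.007,0.067,0,0.142],[0.08,-0.059,0.007,0.067,0,0.142]]

```text
clock: 12.88
tool_pos: [0.4408, 0.313, 0.1822]
eef_rot: [0.876, 0.43, -0.195, 0.095]
wrist_force: [-0.8, -0.7, 0.2]
gripper_width: 0.732
```

```bash
python3 - <<'E'
from plan import *
s=log();print(s['q'].round(2),s['tool_pos'],s['eef_rot'],s['wrist_force'],s['gripper_width'])
c=camera("wrist");cv2.imwrite("pics/w8.png",c["color"])
c=camera("top");crop(c,(110,140,410,340),2.6,"pics/t8.png")
E
```

```text
[-0.34  0.66 -0.56  1.59  0.35  1.45 -1.66] [0.44084396 0.3130164  0.18219736] [ 0.87645825  0.42986932 -0.19516395  0.09457448] [-0.82462875 -0.66680502  0.22745477] 0.7318145879260471
```

View pics/w8.png

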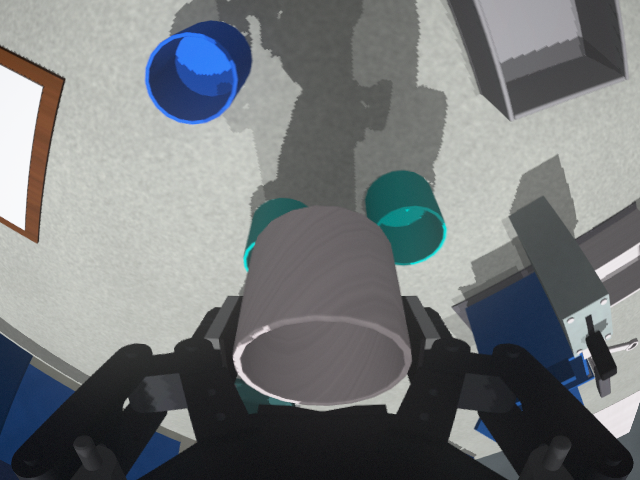

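View pics/t8.png

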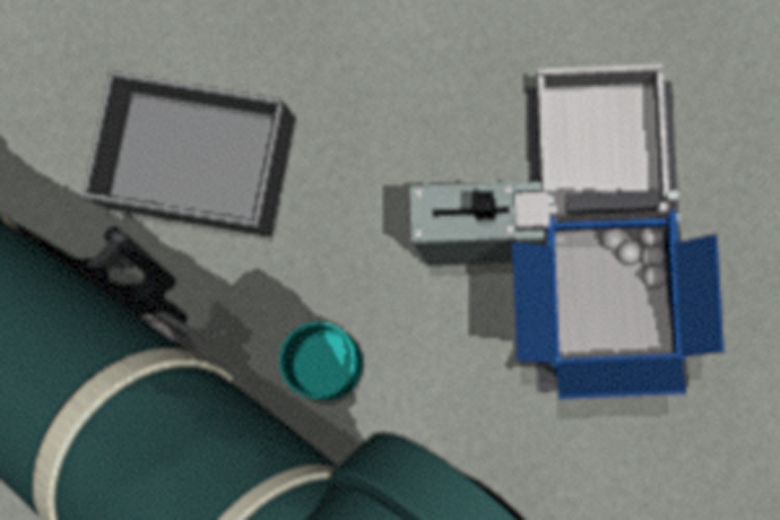

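```bash
python3 - <<'E'
from plan import *
plan([([.4476,.3178,.08],ori(-38,-25)),([.4476,.3178,.055],ori(-38,-25)),([.4476,.3178,.038],ori(-38,-25))],step=.03,grasp=True,extra=1)
E
```

```text
[[[0.013, 0.0, 0.027, -0.0, -0.0, 0.0], [0.025, 0.0, 0.054, -0.0, -0.0, 0.0], [0.038, 0.0, 0.081, -0.0, -0.0, 0.0], [0.051, 0.0, 0.108, -0.0, -0.0, 0.0], [0.061, 0.0, 0.131, -0.0, -0.0, 0.0]]]
[[[0.007, 0.0, 0.015, -0.0, -0.0, 0.0], [0.007, 0.0, 0.015, -0.0, -0.0, 0.0]]]
end [0.4424 0.3115 0.0216] [ 0.8775  0.428  -0.1945  0.0947]
```

Emit:
drive_tool:
  increments:
    - [[0.013,0,0.027,0,0,0],[0.025,0,0.054,0,0,0],[0.038,0,0.081,0,0,0],[0.051,0,0.108,0,0,0],[0.061,0,0.131,0,0,0]]

```text
clock: 13.4
tool_pos: [0.4434, 0.3099, 0.0375]
eef_rot: [0.878, 0.427, -0.194, 0.095]
wrist_force: [0.6, -0.7, -1.0]
gripper_width: 0.736
```

Emit:
drive_tool:
  increments:
    - [[0.002,0,0.005,0,0,0],[0.005,0,0.01,0,0,0],[0.007,0,0.015,0,0,0],[0.007,0,0.015,0,0,0],[0.007,0,0.015,0,0,0]]

```text
clock: 13.82
tool_pos: [0.4432, 0.3119, 0.0229]
eef_rot: [0.878, 0.428, -0.194, 0.095]
wrist_force: [-0.4, 0.8, -0.9]
gripper_width: 0.731
```

Emit:
drive_tool:
  increments:
    - [[0.001,0,0.002,0,0,0],[0.001,0,0.002,0,0,0],[0.001,0,0.002,0,0,0]]

```text
clock: 14.07
tool_pos: [0.4433, 0.3123, 0.0211]
eef_rot: [0.878, 0.428, -0.193, 0.095]
wrist_force: [0.0, 0.2, 4.9]
gripper_width: 0.738
```

Contact with the bench (4.9 N). Release.

Emit:
drive_tool:
  increments:
    - [[0,0,0,0,0,0],[0,0,0,0,0,0],[0,0,0,0,0,0],[0,0,0,0,0,0],[0,0,0,0,0,0]]
  jaw: 100

```text
clock: 14.48
tool_pos: [0.4423, 0.3115, 0.0193]
eef_rot: [0.877, 0.428, -0.195, 0.095]
wrist_force: [-0.5, -0.1, 0.1]
gripper_width: 0.999
```

```bash
python3 - <<'E'
from plan import *
p,r=load(); save(p+r.apply([.001,0,.002]),r)
plan([([.4476,.3178,.17],ori(-38,-25))],step=.03,grasp=True)
s=state(); print(s['gripper_width'],s['wrist_force'])
E
```

```text
[[[-0.011, 0.0, -0.024, -0.0, -0.0, 0.0], [-0.023, 0.0, -0.048, -0.0, -0.0, 0.0], [-0.034, 0.0, -0.073, -0.0, -0.0, 0.0], [-0.045, 0.0, -0.097, -0.0, -0.0, 0.0], [-0.056, 0.0, -0.121, -0.0, -0.0, 0.0]]]
end [0.4427 0.3118 0.1527] [ 0.8775  0.428  -0.1945  0.0947]
0.9989732841210499 [-0.53139364 -0.05030918  0.11062106]
```

Emit:
drive_tool:
  increments:
    - [[-0.011,0,-0.024,0,0,0],[-0.023,0,-0.048,0,0,0],[-0.034,0,-0.073,0,0,0],[-0.045,0,-0.097,0,0,0],[-0.056,0,-0.121,0,0,0]]

```text
clock: 14.9
tool_pos: [0.4425, 0.3117, 0.1539]
eef_rot: [0.877, 0.428, -0.195, 0.095]
wrist_force: [0.4, -0.2, 0.5]
gripper_width: 1.001
```

```bash
python3 - <<'E'
from plan import *
s=log()
import pickle
c=camera('wrist'); cv2.imwrite('pics/w9.png',c['color'])
plan([([.48,.23,.24],ori(-25,-10)),([.55,.03,.25],ori(1.4,0)),([.56,-.02,.24],ori(1.4,0))],step=.038,grasp=True)
E
```

```text
[[[-0.017, 0.02, -0.011, -0.017, 0.065, -0.054], [-0.035, 0.04, -0.022, -0.034, 0.13, -0.108], [-0.052, 0.06, -0.033, -0.052, 0.195, -0.163], [-0.07, 0.08, -0.044, -0.069, 0.26, -0.217], [-0.087, 0.11, -0.037, -0.082, 0.287, -0.293]]]
[[[-0.027, 0.023, 0.002, -0.007, 0.029, -0.077], [-0.053, 0.046, 0.004, -0.014, 0.057, -0.154], [-0.08, 0.068, 0.006, -0.02, 0.086, -0.23], [-0.106, 0.091, 0.008, -0.027, 0.114, -0.307], [-0.133, 0.114, 0.01, -0.034, 0.143, -0.383]]]
[[[-0.025, 0.004, 0.005, 0.0, 0.0, -0.0], [-0.05, 0.008, 0.01, 0.0, 0.0, -0.0]]]
end [ 0.5595 -0.0202  0.2217] [6.985e-01 7.156e-01 1.000e-04 1.000e-04]
```

View pics/w9.png

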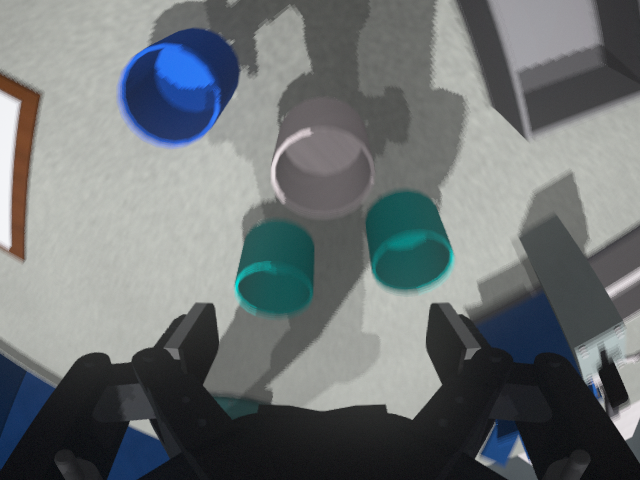

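Emit:
drive_tool:
  increments:
    - [[-0.017,0.02,-0.011,-0.017,0.065,-0.054],[-0.035,0.04,-0.022,-0.034,0.13,-0.108],[-0.052,0.06,-0.033,-0.052,0.195,-0.163],[-0.07,0.08,-0.044,-0.069,0.26,-0.217],[-0.087,0.11,-0.037,-0.082,0.287,-0.293]]

```text
clock: 15.37
tool_pos: [0.4906, 0.1962, 0.2265]
eef_rot: [0.818, 0.571, -0.057, 0.039]
wrist_force: [0.4, 1.7, 1.1]
gripper_width: 0.997
```

Emit:
drive_tool:
  increments:
    - [[-0.027,0.023,0.002,-0.007,0.029,-0.077],[-0.053,0.046,0.004,-0.014,0.057,-0.154],[-0.08,0.068,0.006,-0.02,0.086,-0.23],[-0.106,0.091,0.008,-0.027,0.114,-0.307],[-0.133,0.114,0.01,-0.034,0.143,-0.383]]

```text
clock: 15.78
tool_pos: [0.5504, 0.0281, 0.232]
eef_rot: [0.697, 0.717, 0.001, 0.0]
wrist_force: [0.6, 0.1, -0.9]
gripper_width: 0.999
```

Emit:
drive_tool:
  increments:
    - [[-0.025,0.004,0.005,0,0,0],[-0.05,0.008,0.01,0,0,0],[-0.05,0.008,0.01,0,0,0],[-0.05,0.008,0.01,0,0,0],[-0.05,0.008,0.01,0,0,0]]
  jaw: 50

```text
clock: 16.2
tool_pos: [0.5593, -0.0194, 0.2216]
eef_rot: [0.698, 0.716, 0.0, -0.0]
wrist_force: [-0.3, 0.2, 0.4]
gripper_width: 0.497
```

```bash
python3 - <<'E'
from plan import *
from ov import overlay
import pickle
s=log(); print(s['q'].round(2),s['tool_pos'],s['eef_rot'],s['gripper_width'])
c=camera('wrist'); pickle.dump(c,open('w10.pkl','wb'))
overlay(c,[.5659,-.0255,.0253],"pics/w10.png",(120,0,520,300),2)
E
```

```text
[ 0.53  0.43 -0.7   1.8   0.32  1.03 -0.27] [ 0.55928402 -0.01938019  0.22164125] [ 6.98308267e-01  7.15797058e-01  2.04770882e-04 -3.05536652e-04] 0.49713640827468464
```

View pics/w10.png

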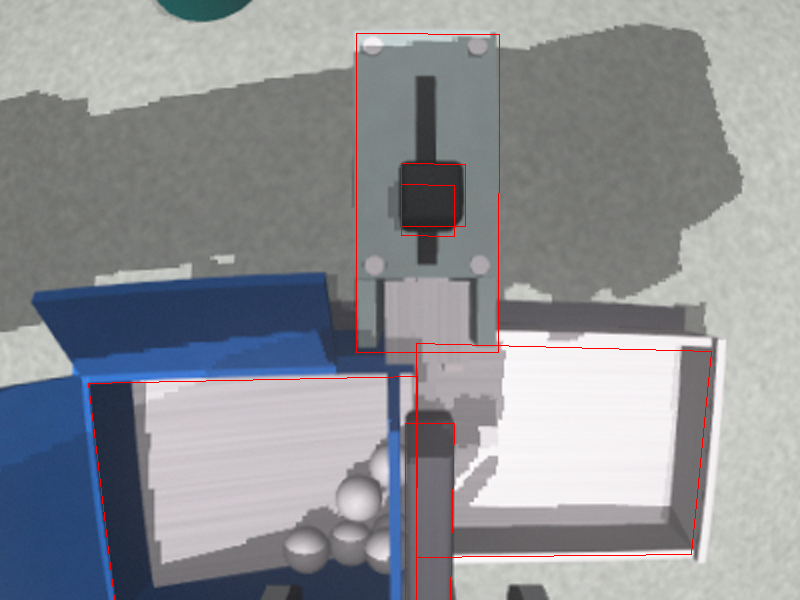

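```bash
python3 - <<'E'
from plan import *
plan([([.566,-.025,.22],ori(1.4,0)),([.566,-.025,.151],ori(1.4,0))],step=.02,grasp=True,extra=2)
E
```

```text
[[[-0.002, 0.003, 0.01, 0.0, 0.0, -0.0], [-0.005, 0.006, 0.02, 0.0, 0.0, -0.0], [-0.005, 0.006, 0.038, 0.0, 0.0, -0.0], [-0.005, 0.006, 0.055, 0.0, 0.0, -0.0], [-0.005, 0.006, 0.072, 0.0, 0.0, -0.0]]]
[[[0.0, 0.0, 0.017, 0.0, 0.0, -0.0], [0.0, 0.0, 0.017, 0.0, 0.0, -0.0], [0.0, 0.0, 0.017, 0.0, 0.0, -0.0]]]
end [ 0.5657 -0.0251  0.1328] [6.985e-01 7.156e-01 1.000e-04 1.000e-04]
```

Emit:
drive_tool:
  increments:
    - [[-0.002,0.003,0.01,0,0,0],[-0.005,0.006,0.02,0,0,0],[-0.005,0.006,0.038,0,0,0],[-0.005,0.006,0.055,0,0,0],[-0.005,0.006,0.072,0,0,0]]

```text
clock: 16.67
tool_pos: [0.5654, -0.0246, 0.1479]
eef_rot: [0.698, 0.716, -0.0, -0.0]
wrist_force: [-0.4, -0.4, 0.4]
gripper_width: 0.5
```

Emit:
drive_tool:
  increments:
    - [[0,0,0.01,0,0,0],[0,0,0.017,0,0,0],[0,0,0.017,0,0,0]]

```text
clock: 16.92
tool_pos: [0.5648, -0.0248, 0.1309]
eef_rot: [0.698, 0.716, -0.001, -0.001]
wrist_force: [-0.0, 0.2, -0.6]
gripper_width: 0.501
```

Emit:
drive_tool:
  increments:
    - [[0,0,0,0,0,0],[0,0,0,0,0,0],[0,0,0,0,0,0],[0,0,0,0,0,0],[0,0,0,0,0,0]]
  jaw: 0
  newtons: 60

```text
clock: 17.33
tool_pos: [0.567, -0.0249, 0.1338]
eef_rot: [0.698, 0.716, 0.001, 0.001]
wrist_force: [3.0, -0.2, 1.8]
gripper_width: 0.152
```

Emit:
drive_tool:
  increments:
    - [[0,0,0,0,0,0],[0,0,0,0,0,0],[0,0,0,0,0,0],[0,0,0,0,0,0]]

```text
clock: 17.67
tool_pos: [0.5669, -0.0249, 0.1337]
eef_rot: [0.698, 0.716, 0.001, 0.001]
wrist_force: [3.4, 0.6, 6.2]
gripper_width: 0.148
```

```bash
python3 - <<'E'
from plan import *
s=state(); print(s['tool_pos'],s['wrist_force'],s['torque'],s['gripper_width'])
c=camera('wrist'); crop(c,(120,180,520,480),2,"pics/w11.png")
E
```

```text
[ 0.56690915 -0.02489922  0.13374206] [3.41206685 0.62640679 6.24129961] [ 0.08559472 -0.72502774  0.30060228] 0.14817645390973416
```

View pics/w11.png

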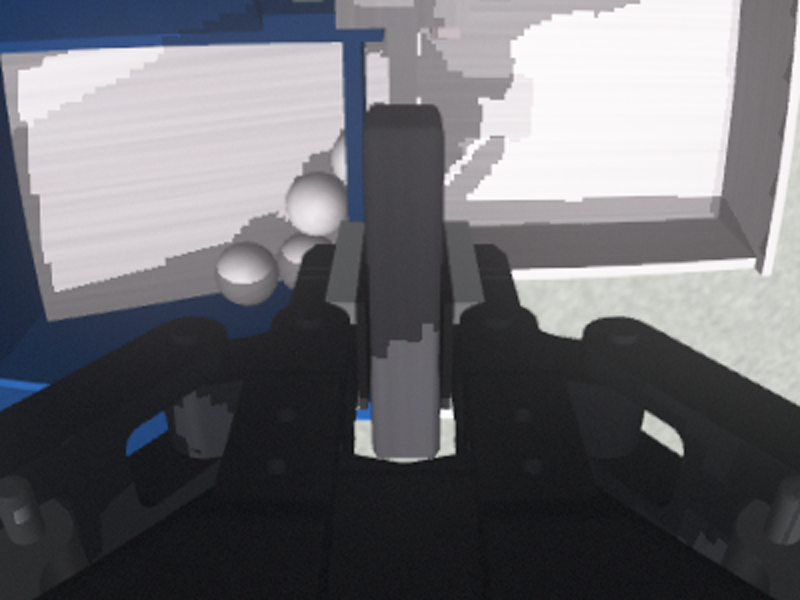

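Emit:
drive_tool:
  increments:
    - [[0,0,-0.003,0,0,0],[0,0,-0.006,0,0,0],[0,0,-0.008,0,0,0],[0,0,-0.01,0,0,0]]

```text
clock: 18.05
tool_pos: [0.5669, -0.0249, 0.1426]
eef_rot: [0.698, 0.716, 0.001, 0.001]
wrist_force: [8.0, 1.0, -4.7]
gripper_width: 0.151
```

Emit:
drive_tool:
  increments:
    - [[0,0,-0.002,0,0,0],[0,0,-0.004,0,0,0],[0,0,-0.005,0,0,0],[0,0,-0.005,0,0,0]]

```text
clock: 18.38
tool_pos: [0.5668, -0.0249, 0.1477]
eef_rot: [0.698, 0.716, 0.001, 0.001]
wrist_force: [7.6, 0.8, -2.8]
gripper_width: 0.149
```

```bash
python3 - <<'E'
from plan import *
s=state(); print(s['tool_pos'],s['wrist_force'],s['torque'],s['gripper_width'])
c=camera('wrist'); crop(c,(120,180,520,480),2,"pics/w12.png")
c=camera('scene'); crop(c,(270,200,430,340),5,"pics/s12.png")
E
```

```text
[ 0.56683988 -0.0248657   0.14766951] [ 7.60549565  0.8467033  -2.75580913] [ 0.18836216 -1.4569408   0.28658299] 0.14872244046340008
```

View pics/w12.png

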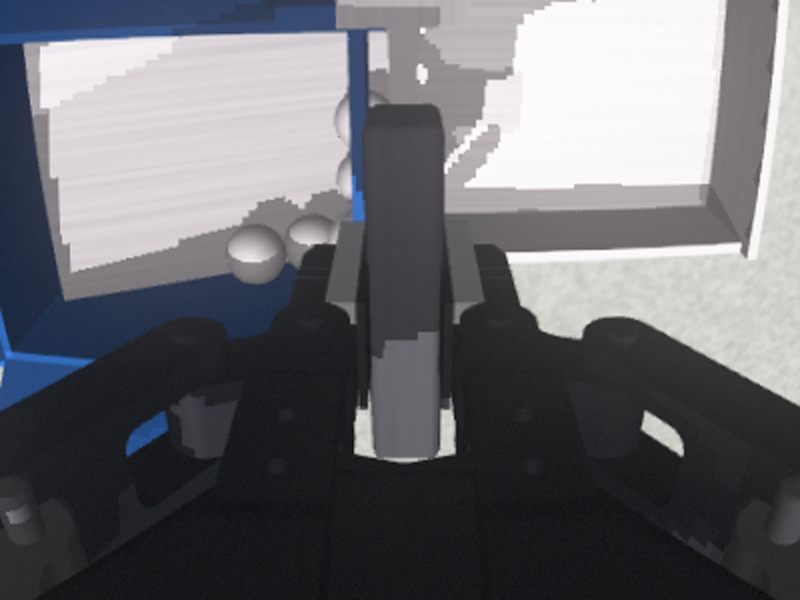

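View pics/s12.png

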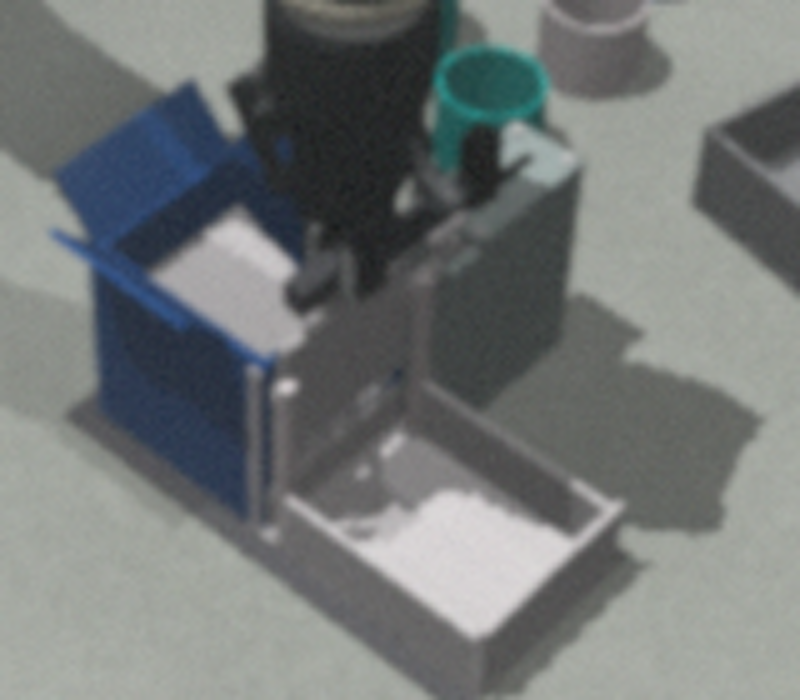

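Emit:
drive_tool:
  increments:
    - [[0,0.001,-0.008,0,0,0],[0,0.001,-0.018,0,0,0],[0,0.001,-0.028,0,0,0],[0,0.001,-0.038,0,0,0],[0,0.001,-0.044,0,0,0]]

```text
clock: 18.9
tool_pos: [0.5669, -0.0249, 0.1919]
eef_rot: [0.698, 0.716, 0.0, 0.0]
wrist_force: [5.7, 2.0, -4.0]
gripper_width: 0.153
```

Emit:
drive_tool:
  increments:
    - [[0,0,-0.002,0,0,0],[0,0,-0.004,0,0,0],[0,0,-0.004,0,0,0],[0,0,-0.004,0,0,0]]

```text
clock: 19.23
tool_pos: [0.5668, -0.0249, 0.1939]
eef_rot: [0.698, 0.716, 0.001, -0.0]
wrist_force: [8.9, 1.0, -10.7]
gripper_width: 0.149
```

Emit:
drive_tool:
  increments:
    - [[0,0,0,0,0,0],[0,0,0,0,0,0],[0,0,0,0,0,0],[0,0,0,0,0,0],[0,0,0,0,0,0]]

```text
clock: 19.65
tool_pos: [0.5668, -0.0249, 0.1939]
eef_rot: [0.698, 0.716, 0.001, -0.0]
wrist_force: [9.4, 1.6, -10.8]
gripper_width: 0.152
```

Emit:
drive_tool:
  increments:
    - [[0,0,0,0,0,0],[0,0,0,0,0,0],[0,0,0,0,0,0],[0,0,0,0,0,0],[0,0,0,0,0,0]]

```text
clock: 20.07
tool_pos: [0.5668, -0.0248, 0.1939]
eef_rot: [0.698, 0.716, 0.001, -0.0]
wrist_force: [9.2, 2.0, -10.8]
gripper_width: 0.149
```

```bash
python3 - <<'E'
from plan import *
s=state(); print(s['tool_pos'],s['wrist_force'],s['torque'],s['gripper_width'])
c=camera('wrist'); crop(c,(120,180,520,480),2,"pics/w13.png")
c=camera('scene'); crop(c,(270,160,430,340),3.5,"pics/s13.png")
c=camera('top'); crop(c,(110,140,510,360),2,"pics/t13.png")
E
```

```text
[ 0.56684349 -0.0248497   0.19391578] [  9.22459766   1.99133711 -10.83914008] [ 0.27780239 -1.89868081  0.28008225] 0.14896275359600508
```

View pics/w13.png

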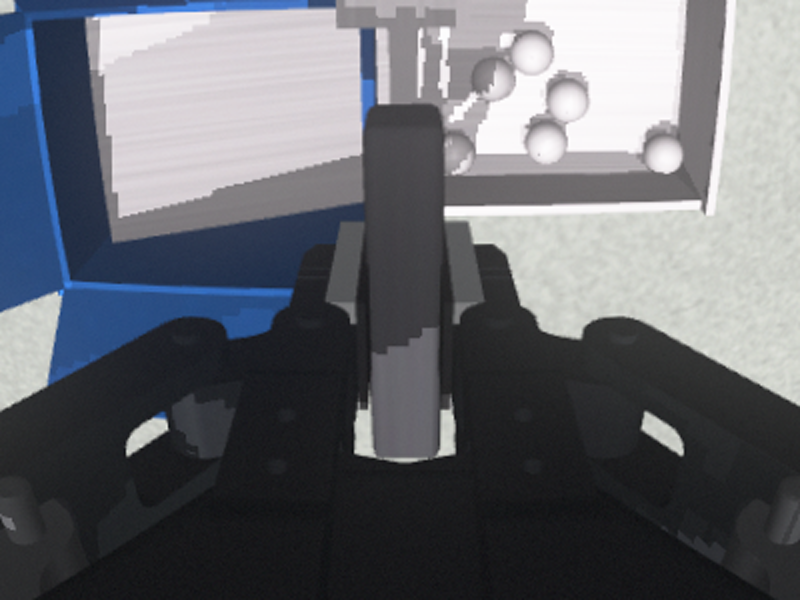

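View pics/s13.png

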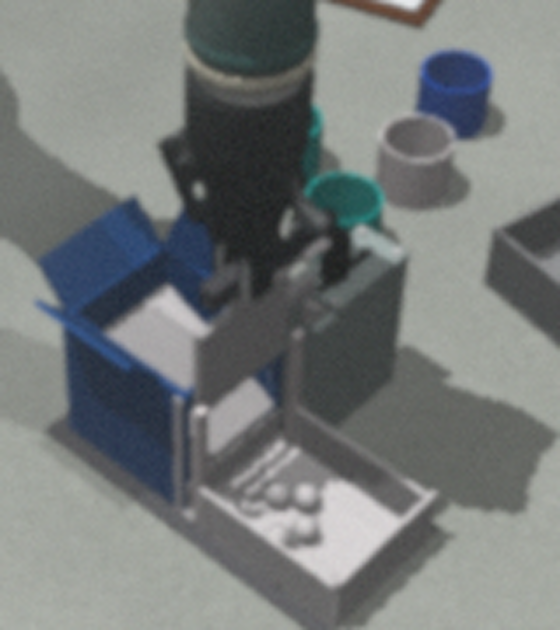

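View pics/t13.png

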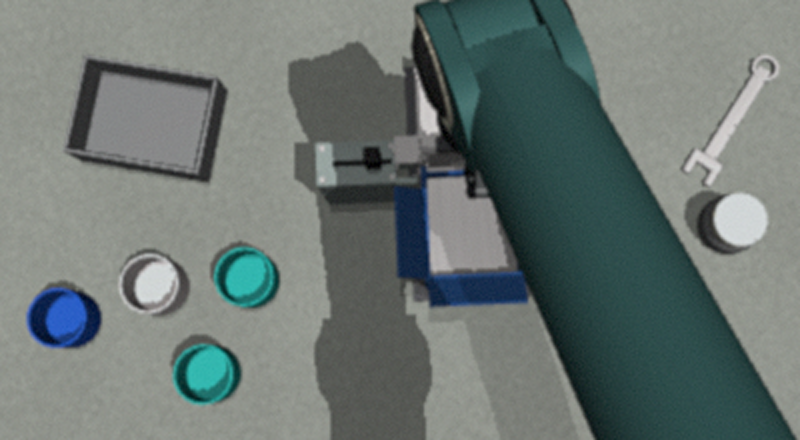

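Emit:
drive_tool:
  increments:
    - [[0,0,0,0,0,0],[0,0,0,0,0,0],[0,0,0,0,0,0],[0,0,0,0,0,0],[0,0,0,0,0,0]]

```text
clock: 20.63
tool_pos: [0.5668, -0.0249, 0.1939]
eef_rot: [0.698, 0.716, 0.001, -0.0]
wrist_force: [9.6, 1.5, -11.2]
gripper_width: 0.152
```

Emit:
drive_tool:
  increments:
    - [[0,0,0,0,0,0],[0,0,0,0,0,0],[0,0,0,0,0,0],[0,0,0,0,0,0],[0,0,0,0,0,0]]

```text
clock: 21.05
tool_pos: [0.5668, -0.0249, 0.1939]
eef_rot: [0.698, 0.716, 0.001, -0.0]
wrist_force: [9.6, 1.8, -11.0]
gripper_width: 0.152
```

Emit:
drive_tool:
  increments:
    - [[0,0,0,0,0,0],[0,0,0,0,0,0],[0,0,0,0,0,0],[0,0,0,0,0,0],[0,0,0,0,0,0]]

```text
clock: 21.47
tool_pos: [0.5668, -0.0249, 0.1939]
eef_rot: [0.698, 0.716, 0.001, -0.0]
wrist_force: [9.0, 1.7, -11.2]
gripper_width: 0.149
```

```bash
python3 - <<'E'
from plan import *
s=state(); print(s['tool_pos'],s['wrist_force'],s['gripper_width'])
c=camera('wrist'); crop(c,(120,120,520,420),2,"pics/w14.png")
for u,v in ((532,52),): pass
E
```

```text
[ 0.56681275 -0.02487143  0.19386467] [  9.00233845   1.66102428 -11.18681819] 0.14893011196791353
```

View pics/w14.png

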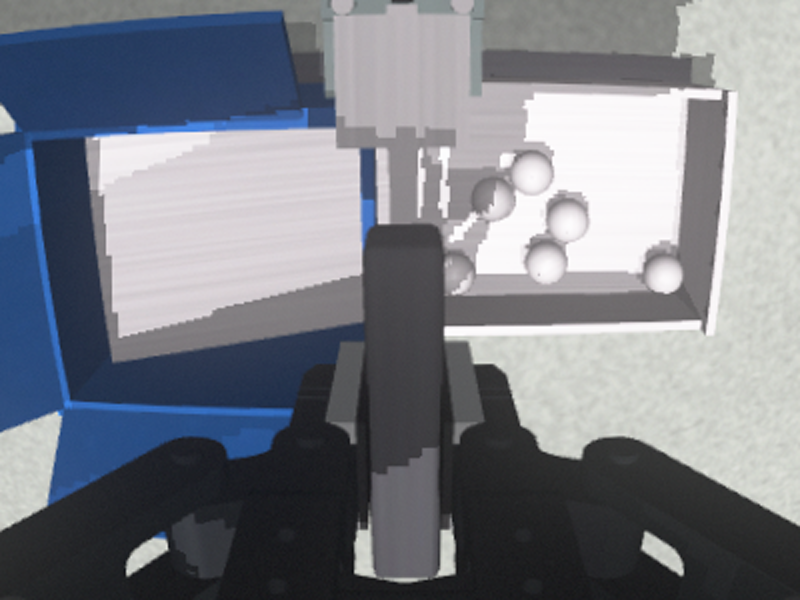

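```bash
python3 - <<'E'
from plan import *
c=camera('wrist')
for u,v in ((457,272),(493,198),(532,172),(568,220),(546,262),(663,272)):
    P=fplane(c,120+u/2,120+v/2,.016)-[.5659,-.0255,0]; a=.0253
    print(np.round([np.cos(a)*P[0]+np.sin(a)*P[1],-np.sin(a)*P[0]+np.cos(a)*P[1]],3))
E
```

```text
[ 0.024 -0.033]
[0.04  0.001]
[0.057 0.013]
[ 0.074 -0.009]
[ 0.065 -0.029]
[ 0.123 -0.034]
```

All six balls lie inside the tray (x 24–123 mm, |y| < 39 mm), and the gate is against its upper stop.

```bash
python3 -c "
from bench import *
print(close_job()); print(state()['clock'])"
```

```text
the job is handed in; nothing more can be done
None
the job is handed in; nothing more can be done
```

The job is handed in at about 21.5 s. All six balls are in the tray, and the arm is still holding the gate fully up by its bar.

- **Pour:** I tipped the aluminium cup over the hopper. The wrist load fell to about 0.9 N, the weight of the empty cup. I set it down upright near its starting spot, and the pictures show it standing and empty.
- **Tug:** I pulled the gate up by its bar before going near the release grip. It rose 14 mm with only about 3–5 N, past the 8 mm where a caught gate stops, and the bar did not slip in the pads. The catch was not holding it, so I left the release grip untouched, as the task called for.
- **Lift:** I raised the gate to its upper stop, about 60 mm, with a steady pull of about 11 N.
- **Last checks:** The hopper looked empty from the wrist camera, and the six balls measured 24–123 mm along the tray and inside its side walls. The jar, the wrench, the bin and the coloured cups were not touched.
- **Disagreements:** The cup's position differed by up to 6 mm between camera views; I used the closest view, and the grasp held. A sideways force of about 9 N stays on the bar from a slight misalignment of the jaws.

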